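Lay washed bottle caps out to dry

ROBOT

A 7-joint arm with a two-finger parallel gripper is mounted at the origin on the work surface. World frame = base frame: x ahead of the robot, y to its left, z up, the work surface at z = 0. Lengths are in mm, angles in rad, forces in N, time in s.
With the tool pointing down it reaches from about 400 to 850 mm from the base axis. Payload 6.9 kg.
Tool frame: the origin (TCP) lies midway between the tips of the shut fingers; the grasp point (between the pads) lies 19 mm behind it; z points along the fingers, y is the line along which they close (so a half turn about z gives the same grasp; the last joint's range is limited). The gripper opens to 85 mm and grips with 20 to 120 N. Pads are 22 mm wide; open, the fingers measure 114 mm over their backs; the gripper's body (76 mm by 85 mm) begins 54 mm behind the grasp point. The pads swing forward as they close: fully open they stand 13 mm farther back than shut.
Start: joints at [-1.125, 0.507, -0.238, 1.5, 0.126, 1.149, -0.155], TCP at [208.919, 589.037, 231.275] pointing down, gripper open.
Joint ranges: [-3.08, 3.08], [-0.24, 2.05], [-1.43, 1.35], [0, 2.5], [-1.52, 4.66], [0.17, 1.96], [-2.89, 2.89]. Speed limits (rad/s): [2.39, 2.39, 3.14, 3.14, 3.14, 3.14, 3.14].

INTERFACE

Orientations are given as a unit quaternion [x, y, z, w].
In Python, from rig import * gives the robot as it stands.
- The arm moves only by the shell command python3 -m creep 'ROWS'. ROWS is JSON, a list of rows, each an object of numbers: "tx", "ty", "tz": the shift along the tool's x, y, z each as a share of 100 cm, from -1 to 1; "rx", "ry", "rz": the turn, a rotation vector about the tool's x, y, z each as a share of pi/4 rad, from -1 to 1; "hand": the closure, from 0 (fully open) to 1 (shut). A call has 1 to 12 rows; each row is the pose to reach, as a shift and turn from the pose commanded when the call began, along the tool's axes at that moment; what a row does not reach only later rows make up. A row lasts 1/10 s, in which the tool goes at most 50 mm and 8.59 degrees, less where a joint would pass 70% of its speed; a pose out of reach is approached as far as the arm can. A call with a number of a shift or a turn outside -1 to 1 is refused whole. A call with a gripper value outside its range is refused whole. The fingers move at their own pace and stop on an object; the grip force is fixed at half the most. Time passes only in rows, so rows that repeat a pose let the fingers close. It gives the time, the measured TCP pose, the force, the opening and the grip force at its end, in the units of the state.
- get_obs(): the state, without advancing time (a new reading comes with each control period).
- snapshot(name): name is "scene" or "top" or "wrist"; returns a dict with "frame" (480x640x3 uint8, blue, green, red), "K" (3x3 intrinsics, pixels), "camera_from_world" (4x4, takes a point from world to camera coordinates); the wrist camera has in their place "mount" (4x4, takes a point from camera to tool coordinates, whose origin is the TCP and whose axes are the flange's). Camera axes: x right, y down, z forward; pixel columns grow to the right and rows downward; lengths in mm; the calibration is good to about 2 mm. The wrist camera is an equidistant fisheye: a pixel r from the principal point sees the ray r / f radians off the axis. A picture is of the moment at which its call begins: read the wrist's pose just before it. There is no depth.
- finish_job(): hands the job in; it is judged then, once.
The state is a dict: "t": time; "q": joint angles; "joint_velocities": joint speeds; "joint_torque": joint torques, N m; "tcp_pos": TCP position; "tcp_rot": TCP orientation; "force": force on the tool from outside, world axes, zero at the start; "moment": the same for the moment, N m; "width": finger opening in mm; "grip_force": force on a finger pad.
Only numpy, scipy, OpenCV 4.12 (cv2) and the standard library are available. Lean on these libraries where they do the work, as an engineer would, in place of code of your own. Each camera call takes 0.05 s, during which the arm holds its last target. There are 200 camera calls.

TASK

Tip all the washed screw caps out of the tub into the steel drying tray and stand the empty tub back on the bench. Then pull the spreader out of its holder and spread the heap of caps with it into one even layer - every cap down on the tray's floor, none on another, its middle a cap's width and a centimetre (46 mm) or more from the middle of any other cap, and caps over the whole tray, so that of its six equal parts (two across its short side by three along its long side) none is left bare - and put the spreader back in its holder, blade down. Leave the other things on the bench as they are.

Things in the scene. Friction and masses are not known exactly. Their poses are not given: they have to be found in the camera images.
- tray: Perforated stainless drying tray, fixed. Inside 210 mm along its x and 280 mm along its y (walls 5 mm thick outside that); origin at bench level under its centre; floor top 12 mm and rim 47 mm (rim bead 50 mm) above the bench. Its six equal parts: split at x = 0 and at y = +-47 mm. Its yaw varies a little.
- tub: Loose ivory trough (about 250 g) holding the caps; blue grip bar overhead. Origin: centre of underside, z up. Floor 80 (x) x 140 mm (y), 4 mm thick. Two sides slope out at 45 deg to pouring lips at x = +-92 mm, 52 mm high; ends at y = +-74 mm upright. Footprint 184 x 158 mm, 142 mm high. Empties over either lip when tipped 85 to 100 deg about its y. Stands left or right of the tray.
- tub_grip (a point): Centre of the tub's grip bar, 131 mm above the tub's underside. The bar runs along the tub's y (158 mm long, on two end posts); section 14 mm along x, 22 mm high: grip it across the tub's x.
- holder: Upright aluminium tool holder on a grey 95 x 105 x 8 mm base plate, fixed. Origin: under its centre at bench level. Open-topped rectangular sleeve: inside 26 mm along its x, 48 mm along its y, inner floor 12 mm above the bench, mouth 112 mm above the bench, walls 4 mm.
- spreader: Loose flat spreader (80 g), standing blade-down in the holder and able to lean in it by up to about 10 deg. Origin: middle of the blade's lower edge; z runs up the handle. White blade 4 mm thick along its x, 30 mm wide along its y, 72 mm high; above it a blue square handle 14 x 14 mm up to z = 235 mm.
- spreader_grip (a point): Grip point on the spreader's handle, 205 mm above the blade's lower edge (30 mm below the handle's top).
- bottle: Bystander: glass bottle with blue cap, 64 mm across, 130 mm high; origin under its centre.
- jar: Bystander: white jar, 68 mm across, 85 mm high; origin under its centre.
- timer: Bystander: black bench timer, 62 x 62 x 20 mm; origin under its centre.
- tip_box: Bystander, fixed: blue tip box with clear lid, 125 x 85 x 76 mm; origin under its centre.
- tube_rack: Bystander, fixed: green tube rack, 160 x 70 x 71 mm; origin under its centre.
- marker: Bystander: marker pen, 15 mm thick, lying along its y from -45 to +89 mm, beyond the tray; origin under its body.
- cap0: Blue screw cap, 36 mm across and 20 mm high, 15 g, origin at its centre, z along its axis; ribbed: may lie on its side, and then rolls when pushed but soon stops.
- cap1: Orange screw cap, 36 mm across and 20 mm high, 15 g, origin at its centre, z along its axis; ribbed: may lie on its side, and then rolls when pushed but soon stops.
- cap2: Blue screw cap, 36 mm across and 20 mm high, 15 g, origin at its centre, z along its axis; ribbed: may lie on its side, and then rolls when pushed but soon stops.
- cap3: Blue screw cap, 36 mm across and 20 mm high, 15 g, origin at its centre, z along its axis; ribbed: may lie on its side, and then rolls when pushed but soon stops.
- cap4: Orange screw cap, 36 mm across and 20 mm high, 15 g, origin at its centre, z along its axis; ribbed: may lie on its side, and then rolls when pushed but soon stops.
- cap5: Blue screw cap, 36 mm across and 20 mm high, 15 g, origin at its centre, z along its axis; ribbed: may lie on its side, and then rolls when pushed but soon stops.
- cap6: Blue screw cap, 36 mm across and 20 mm high, 15 g, origin at its centre, z along its axis; ribbed: may lie on its side, and then rolls when pushed but soon stops. May be absent.
- cap7: Orange screw cap, 36 mm across and 20 mm high, 15 g, origin at its centre, z along its axis; ribbed: may lie on its side, and then rolls when pushed but soon stops. May be absent.
- cap8: Blue screw cap, 36 mm across and 20 mm high, 15 g, origin at its centre, z along its axis; ribbed: may lie on its side, and then rolls when pushed but soon stops. May be absent.
- cap9: Blue screw cap, 36 mm across and 20 mm high, 15 g, origin at its centre, z along its axis; ribbed: may lie on its side, and then rolls when pushed but soon stops. May be absent.
- cap10: Orange screw cap, 36 mm across and 20 mm high, 15 g, origin at its centre, z along its axis; ribbed: may lie on its side, and then rolls when pushed but soon stops. May be absent.
- cap11: Blue screw cap, 36 mm across and 20 mm high, 15 g, origin at its centre, z along its axis; ribbed: may lie on its side, and then rolls when pushed but soon stops. May be absent.
Mind the look-alikes: they are no part of the job. What is shaped like the holder but brown or pink is not meant.

How it is judged:
By the outcome, as a careful person would: the job done as asked, in the order asked, and still so for the second after the job is handed in, with the robot touching nothing.
Of cap6, cap7, cap8, cap9, cap10, cap11 only 3 to 6 are there at a start; the rules pass over those that are not, and their reading is None.
At some moment in a run one of tub, cap0, cap3, cap5, cap7 may be knocked a few centimetres aside while the robot is not near it.
It also fails if it takes over 210 s, if anything falls off the work surface, if the arm or the gripper's body presses on something with over 40 N, if the wrist force passes 120 N, or if a joint passes its speed limit or range.

## Working session

There is one attempt and no reset: what is moved stays moved. The work goes in short steps, Python scripts to look and compute and a shell command to move; the robot and the scene stay as the last step left them, time stands still between calls to the robot, and variables do not carry over. Pictures are saved under pics/ and viewed, at most 14 in all, crops included, and the job is handed in when it is done.

```bash
ls; mkdir -p pics
python3 - <<'E'
from rig import *
import cv2,json,numpy as np
o=get_obs();print({k:np.round(v,3).tolist() for k,v in o.items()})
for n in("scene","top"):
    s=snapshot(n);cv2.imwrite(f"pics/{n}0.png",s["frame"]);np.savez(f"{n}.npz",K=s["K"],T=s["camera_from_world"]);print(np.round(s["K"],1).tolist(),np.round(s["camera_from_world"],3).tolist())
E
```

```text
pics
{'t': 0.0, 'q': [-1.124, 0.508, -0.238, 1.501, 0.126, 1.149, -0.155], 'joint_velocities': [0.002, -0.002, 0.003, -0.002, 0.001, -0.001, -0.002], 'joint_torque': [0.001, -62.06, -2.186, -24.965, 0.013, 0.012, 0.0], 'tcp_pos': [208.833, 588.566, 230.447], 'tcp_rot': [0.17, 0.986, -0.001, -0.0], 'force': [1.068, 0.793, 1.089], 'moment': [0.01, 0.032, -0.002], 'grip_force': 0.0, 'width': 85.026}
[[554.1, 0.0, 314.5], [0.0, 554.1, 240.8], [0.0, 0.0, 1.0]] [[0.247, 0.969, -0.008, -118.133], [0.634, -0.168, -0.755, -218.172], [-0.733, 0.182, -0.656, 2007.336], [0.0, 0.0, 0.0, 1.0]]
[[442.0, 0.0, 320.4], [0.0, 442.0, 241.6], [0.0, 0.0, 1.0]] [[-0.009, -1.0, -0.005, -6.808], [-0.997, 0.009, -0.08, 559.264], [0.08, 0.004, -0.997, 1573.665], [0.0, 0.0, 0.0, 1.0]]
```

View pics.

View pics/scene0.png

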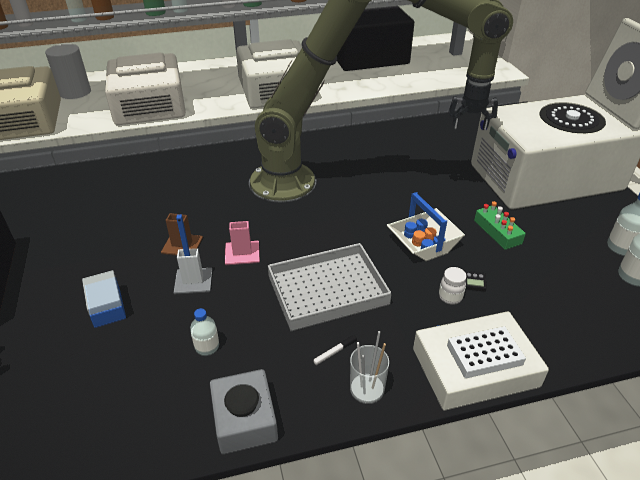

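View pics/top0.png

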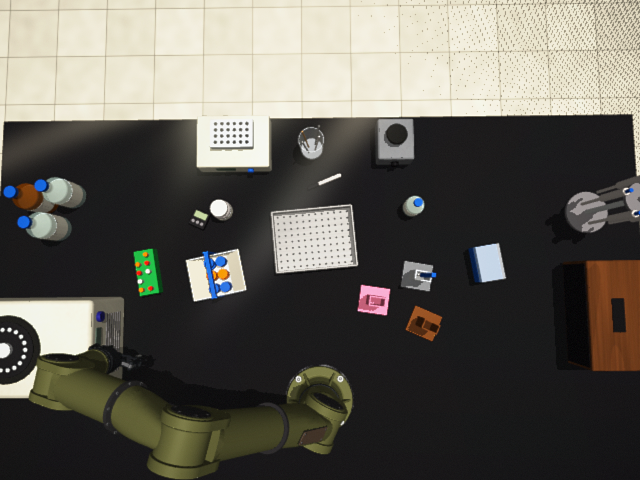

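The scene shows the tray (top view ~ (314,239)) and the tub left of it (~ (216,275)). Holder candidates are grey (418,276), pink (374,300) and brown (424,323). I choose the grey one, with the white blade and blue handle in it.

```bash
cat > h.py <<'E'
from rig import *
import cv2,numpy as np
from scipy.spatial.transform import Rotation as R
C={n:np.load(n+".npz") for n in("top","scene")}
def ray(n,u,v,z):
    K,T=C[n]["K"],C[n]["T"]; d=T[:3,:3].T@np.linalg.inv(K)@[u,v,1]; c=-T[:3,:3].T@T[:3,3]
    return c+d*(z-c[2])/d[2]
def proj(n,p):
    K,T=C[n]["K"],C[n]["T"]; q=K@(T[:3,:3]@np.array(p,float)+T[:3,3]); return q[:2]/q[2]
def crop(n,u,v,w,h,s,f=None):
    f=snapshot(n)["frame"] if f is None else f
    return cv2.resize(f[v:v+h,u:u+w],None,fx=s,fy=s,interpolation=cv2.INTER_CUBIC)
E
python3 - <<'E'
from h import *
t=cv2.imread("pics/top0.png");s=cv2.imread("pics/scene0.png")
a=crop("top",180,195,266,115,3,t);b=crop("scene",160,185,320,102,2.494,s)
b=cv2.resize(s[185:335,160:480],(798,374)); a=a[:, :798]; a=cv2.resize(t[195:300+0,180:446],(798,315))
cv2.imwrite("pics/c1.png",np.vstack([cv2.resize(t[195:295,180:446],(798,300)),cv2.resize(s[190:310,160:480],(798,299))]))
E
```

```text
(no output)
```

View pics/c1.png

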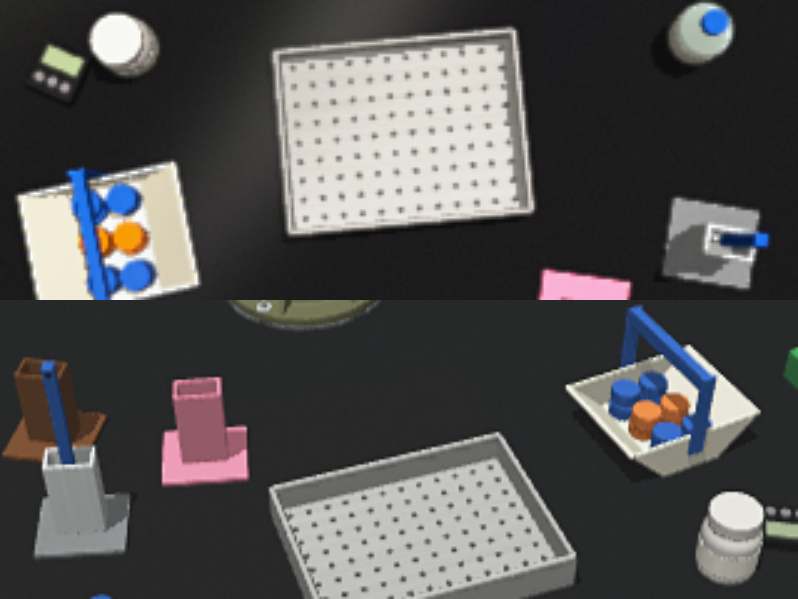

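The crop shows the tray rim, the tub and the grey holder with the white blade and blue handle in it, leaning slightly to image right. The other two holders are empty and pink or brown, so grey is the right choice.

Run:
```python
from h import *
def P(l,z,o=(180,195)): return np.array([ray("top",o[0]+u/3,o[1]+v/3,z) for u,v in l])
np.set_printoptions(precision=1,suppress=True)
t=P([(274,50),(515,30),(533,212),(288,235)],50);print("tray",t[:,:2].tolist(),t.mean(0),[np.linalg.norm(t[i]-t[i-1]) for i in range(4)])
print([np.degrees(np.arctan2(*(t[i]-t[i-1])[[1,0]])) for i in range(4)])
b=P([(675,198),(760,208),(752,287),(663,278)],8);print("hold",b.mean(0),[np.linalg.norm(b[i]-b[i-1]) for i in range(4)],[np.degrees(np.arctan2(*(b[i]-b[i-1])[[1,0]])) for i in range(4)])
m=P([(708,226),(756,232),(752,262),(705,258)],112);print("mouth",m.mean(0),[np.linalg.norm(m[i]-m[i-1]) for i in range(4)])
u=np.array([ray("top",*p,52) for p in[(187,261),(239.3,249.3),(246,290),(193,300)]]);print("tub",u.mean(0),[np.linalg.norm(u[i]-u[i-1]) for i in range(4)],[np.degrees(np.arctan2(*(u[i]-u[i-1])[[1,0]])) for i in range(4)])
w=np.array([ray("top",*p,142) for p in[(205.3,252.3),(213.5,297.5)]]);print("bar",w,w.mean(0),np.linalg.norm(w[0]-w[1]),np.degrees(np.arctan2(*(w[1]-w[0])[[1,0]])))
# handle top triangulate
A=[]
for n,(uu,v) in{"top":(180+762/3,195+240/3),"scene":(179.2,217.3)}.items():
    M=C[n]["K"]@C[n]["T"][:3];A+= [uu*M[2]-M[0],v*M[2]-M[1]]
A=np.array(A);x=np.linalg.lstsq(A[:,:3],-A[:,3],rcond=None)[0];print("handletop",x)
o=get_obs();print(R.from_quat(o["tcp_rot"]).as_matrix())
# refine tub: blue mask rows of bar, ivory
t=cv2.imread("pics/top0.png");cv2.imwrite("pics/c2.png",cv2.resize(t[240:310,180:256],(760,700))[:600])
```

```text
tray [[665.6061232684533, 162.41626544075635], [686.9353602603885, -124.56052277831186], [470.40055830333097, -142.64506075865887], [445.9014964540185, 145.88178032637128]] [567.2  10.3  50. ] [np.float64(220.3259227636818), np.float64(287.7683327386634), np.float64(217.28868118828635), np.float64(289.5650912282119)]
[np.float64(4.303840823083098), np.float64(-85.74936903153544), np.float64(-175.22585492086793), np.float64(94.85339209995935)]
hold [ 432.6 -361.7    8. ] [np.float64(97.53974827158423), np.float64(103.11523089474304), np.float64(95.5943940362152), np.float64(107.2983543685535)] [np.float64(-9.877451284094168), np.float64(-97.23075651109978), np.float64(172.56738307282086), np.float64(83.75283927556741)]
mouth [ 430.3 -359.4  112. ] [np.float64(36.19956652246141), np.float64(54.400174020723966), np.float64(34.099184737194484), np.float64(52.987774114649106)]
tub [441.9 356.2  52. ] [np.float64(139.052797861059), np.float64(189.07939646878182), np.float64(145.62700891958403), np.float64(189.02249950548477)] [np.float64(9.615415289266751), np.float64(-77.8498062747678), np.float64(-170.33750983979496), np.float64(100.15740288380916)]
bar [[517.1 372.2 142. ]
 [367.1 343.2 142. ]] [442.1 357.7 142. ] 152.8186319231736 -169.0594621975268
handletop [ 435.2 -359.3  239.1]
[[-0.9  0.3 -0. ]
 [ 0.3  0.9 -0. ]
 [-0.  -0.  -1. ]]
```

```bash
cat >> h.py <<'E'
def ori(yaw,tilt=0):
    "tool y along yaw (deg), pointing down, then tilt deg about tool x"
    a=np.radians(yaw);y=np.array([np.cos(a),np.sin(a),0]);z=np.array([0,0,-1.]);x=np.cross(y,z)
    return R.from_matrix(np.c_[x,y,z])*R.from_euler("x",tilt,degrees=True)
def go(p,r,tcp=True,cur=None):
    "print row numbers from current pose to grasp-point/TCP target"
    o=get_obs();c=R.from_quat(o["tcp_rot"]) if cur is None else cur[1];p0=o["tcp_pos"] if cur is None else cur[0]
    p=np.array(p,float)
    if not tcp:p=p+r.as_matrix()[:,2]*19
    s=c.inv().apply(p-p0)/1000;w=(c.inv()*r).as_rotvec()/(np.pi/4)
    print("t",np.round(s,4),"r",np.round(w,4),"rows",np.ceil(np.linalg.norm(p-p0)/50),np.ceil(np.linalg.norm(w)*45/8.59));return p,r
def st():
    o=get_obs();print("t",round(o["t"],2),"tcp",np.round(o["tcp_pos"],1),"z",np.round(R.from_quat(o["tcp_rot"]).as_matrix()[:,2],3),"y",np.round(R.from_quat(o["tcp_rot"]).as_matrix()[:,1],3),"q",np.round(o["q"],2),"F",np.round(o["force"],1),"w",round(o["width"],1),"g",round(o["grip_force"],1))
E
python3 - <<'E'
from h import *
c=go([560,100,300],ori(94.7))
go([567,0,200],ori(94.7,-45),False,cur=c)
go([442,357,131],ori(100.3),False)
E
```

```text
t [-0.4943 -0.3432 -0.0689] r [-2.100e-03 -4.000e-04 -5.383e-01] rows 13.0 3.0
t [ 0.0012 -0.0868  0.1134] r [-1.  0.  0.] rows 3.0 6.0
t [-0.2972 -0.1401  0.1188] r [-2.100e-03 -5.000e-04 -6.628e-01] rows 7.0 4.0
```

```bash
python3 -m creep '[{"tx":-0.49,"ty":-0.34,"tz":-0.07,"rz":-0.54},{"tx":-0.49,"ty":-0.34,"tz":-0.07,"rz":-0.54},{"tx":-0.49,"ty":-0.34,"tz":-0.07,"rz":-0.54},{"tx":-0.49,"ty":-0.34,"tz":-0.07,"rz":-0.54},{"tx":-0.49,"ty":-0.34,"tz":-0.07,"rz":-0.54},{"tx":-0.49,"ty":-0.34,"tz":-0.07,"rz":-0.54},{"tx":-0.49,"ty":-0.34,"tz":-0.07,"rz":-0.54},{"tx":-0.49,"ty":-0.34,"tz":-0.07,"rz":-0.54},{"tx":-0.49,"ty":-0.34,"tz":-0.07,"rz":-0.54},{"tx":-0.49,"ty":-0.34,"tz":-0.07,"rz":-0.54},{"tx":-0.49,"ty":-0.34,"tz":-0.07,"rz":-0.54},{"tx":-0.49,"ty":-0.34,"tz":-0.07,"rz":-0.54}]'
python3 -m creep '[{"ty":-0.09,"tz":0.09,"rx":-1},{"ty":-0.09,"tz":0.09,"rx":-1},{"ty":-0.09,"tz":0.09,"rx":-1},{"ty":-0.09,"tz":0.09,"rx":-1},{"ty":-0.09,"tz":0.09,"rx":-1},{"ty":-0.09,"tz":0.09,"rx":-1},{"ty":-0.09,"tz":0.09,"rx":-1}]'
python3 -c "
from h import *
st();go([567,0,200],ori(94.7,-90),False)"
python3 -m creep '[{"rx":-1},{"rx":-1},{"rx":-1},{"rx":-1},{"rx":-1},{"rx":-1},{"rx":-1}]'
python3 -c "
from h import *
st()"
```

```text
t 0.1 tcp [208.8 588.6 230.5] z [-0.001 -0.002 -1.   ] y [ 0.334  0.942 -0.002] q [-1.12  0.51 -0.24  1.5   0.13  1.15 -0.15] F [ 0.1 -0.7 -0.6] w 85.2 g 0.0
t [-0.5265 -0.4176  0.0312] r [-1.9695  0.422  -0.4226] rows 14.0 11.0
t 0.1 tcp [208.8 588.6 230.5] z [-0.001 -0.002 -1.   ] y [ 0.334  0.942 -0.002] q [-1.12  0.51 -0.24  1.5   0.13  1.15 -0.15] F [ 0.1 -0.7 -0.6] w 85.2 g 0.0validation failed for argument at $[0]...
validation failed for argument at $[0]...
validation failed for argument at $[0]...
```

```bash
python3 -m creep '[{"tx":-0.04,"ty":-0.03,"tz":-0.07,"rx":0,"ry":0,"rz":-0.2,"hand":0}]'; python3 -m creep --help | head -20; python3 -m creep '[{"tz":0,"hand":0}]'
```

```text
t: 0.2
tcp_pos: [221.0, 564.4, 266.5]
tcp_rot: [0.092, 0.996, -0.005, -0.003]
force: [0.0, 0.4, 0.2]
width: 85.5
grip_force: 0.0invalid input: not JSON, or not a number
validation failed for argument at $[0]...
```

Run:
```python
from h import *
c=go([560,50,300],ori(94.7))
```

```text
t [-0.4277 -0.4436 -0.0311] r [-0.0115 -0.0072 -0.3399] rows 13.0 2.0
```

```bash
python3 -m creep '[{"tx":-0.43,"ty":-0.44,"tz":-0.03,"rx":0,"ry":0,"rz":-0.34,"hand":0},{"tx":-0.43,"ty":-0.44,"tz":-0.03,"rx":0,"ry":0,"rz":-0.34,"hand":0},{"tx":-0.43,"ty":-0.44,"tz":-0.03,"rx":0,"ry":0,"rz":-0.34,"hand":0},{"tx":-0.43,"ty":-0.44,"tz":-0.03,"rx":0,"ry":0,"rz":-0.34,"hand":0},{"tx":-0.43,"ty":-0.44,"tz":-0.03,"rx":0,"ry":0,"rz":-0.34,"hand":0},{"tx":-0.43,"ty":-0.44,"tz":-0.03,"rx":0,"ry":0,"rz":-0.34,"hand":0},{"tx":-0.43,"ty":-0.44,"tz":-0.03,"rx":0,"ry":0,"rz":-0.34,"hand":0},{"tx":-0.43,"ty":-0.44,"tz":-0.03,"rx":0,"ry":0,"rz":-0.34,"hand":0},{"tx":-0.43,"ty":-0.44,"tz":-0.03,"rx":0,"ry":0,"rz":-0.34,"hand":0},{"tx":-0.43,"ty":-0.44,"tz":-0.03,"rx":0,"ry":0,"rz":-0.34,"hand":0},{"tx":-0.43,"ty":-0.44,"tz":-0.03,"rx":0,"ry":0,"rz":-0.34,"hand":0},{"tx":-0.43,"ty":-0.44,"tz":-0.03,"rx":0,"ry":0,"rz":-0.34,"hand":0}]'
python3 -m creep '[{"tx":0,"ty":-0.05,"tz":0.05,"rx":-1,"ry":0,"rz":0,"hand":0},{"tx":0,"ty":-0.05,"tz":0.05,"rx":-1,"ry":0,"rz":0,"hand":0},{"tx":0,"ty":-0.05,"tz":0.05,"rx":-1,"ry":0,"rz":0,"hand":0},{"tx":0,"ty":-0.05,"tz":0.05,"rx":-1,"ry":0,"rz":0,"hand":0},{"tx":0,"ty":-0.05,"tz":0.05,"rx":-1,"ry":0,"rz":0,"hand":0},{"tx":0,"ty":-0.05,"tz":0.05,"rx":-1,"ry":0,"rz":0,"hand":0},{"tx":0,"ty":-0.05,"tz":0.05,"rx":-1,"ry":0,"rz":0,"hand":0}]'
python3 -c "
from h import *
st();go([567,0,200],ori(94.7,-90),False)"
python3 -m creep '[{"tx":0,"ty":0,"tz":0,"rx":-1,"ry":0,"rz":0,"hand":0},{"tx":0,"ty":0,"tz":0,"rx":-1,"ry":0,"rz":0,"hand":0},{"tx":0,"ty":0,"tz":0,"rx":-1,"ry":0,"rz":0,"hand":0},{"tx":0,"ty":0,"tz":0,"rx":-1,"ry":0,"rz":0,"hand":0},{"tx":0,"ty":0,"tz":0,"rx":-1,"ry":0,"rz":0,"hand":0},{"tx":0,"ty":0,"tz":0,"rx":-1,"ry":0,"rz":0,"hand":0},{"tx":0,"ty":0,"tz":0,"rx":-1,"ry":0,"rz":0,"hand":0}]'
python3 -c "
from h import *
st();go([567,0,200],ori(94.7,-90),False)"
```

```text
t: 1.4
tcp_pos: [555.6, 62.7, 301.1]
tcp_rot: [-0.038, 0.999, -0.0, -0.0]
force: [0.6, 1.0, 1.6]
width: 85.4
grip_force: 0.0
t: 2.1
tcp_pos: [558.4, 13.2, 249.4]
tcp_rot: [-0.033, 0.923, 0.382, -0.016]
force: [-0.2, -0.3, -0.3]
width: 85.6
grip_force: 0.0
t 2.1 tcp [558.4  13.2 249.4] z [-0.055  0.705 -0.707] y [-0.049  0.705  0.707] q [ 0.55  0.59 -0.32  1.62 -0.58  1.3   2.15] F [-0.2 -0.3 -0.3] w 85.6 g 0.0
t [-0.0076 -0.0312  0.0386] r [-1.0001  0.0083 -0.009 ] rows 2.0 6.0
t: 2.8
tcp_pos: [558.5, 16.5, 250.6]
tcp_rot: [-0.028, 0.707, 0.706, -0.029]
force: [-1.1, 0.8, 1.3]
width: 85.8
grip_force: 0.0
t 2.8 tcp [558.5  16.5 250.6] z [-0.08   0.997 -0.001] y [0.002 0.001 1.   ] q [ 0.77  1.01 -0.51  1.61 -0.88  1.57  2.43] F [-1.1  0.8  1.3] w 85.8 g 0.0
t [-0.0072 -0.0506  0.002 ] r [-0.0017  0.0027 -0.0023] rows 2.0 1.0
```

```bash
python3 -m creep '[{"tx":0,"ty":0.05,"tz":0.05,"rx":1,"ry":0,"rz":0,"hand":0},{"tx":0,"ty":0.05,"tz":0.05,"rx":1,"ry":0,"rz":0,"hand":0},{"tx":0,"ty":0.05,"tz":0.05,"rx":1,"ry":0,"rz":0,"hand":0},{"tx":0,"ty":0.05,"tz":0.05,"rx":1,"ry":0,"rz":0,"hand":0},{"tx":0,"ty":0.05,"tz":0.05,"rx":1,"ry":0,"rz":0,"hand":0},{"tx":0,"ty":0.05,"tz":0.05,"rx":1,"ry":0,"rz":0,"hand":0},{"tx":0,"ty":0.05,"tz":0.05,"rx":1,"ry":0,"rz":0,"hand":0}]'
python3 -c "
from h import *
st();go([442,290,260],ori(100.3,0))"
```

```text
t: 3.5
tcp_pos: [554.5, 67.4, 304.5]
tcp_rot: [-0.039, 0.924, 0.381, -0.013]
force: [-0.6, 0.1, -0.3]
width: 85.5
grip_force: 0.0
t 3.5 tcp [554.5  67.4 304.5] z [-0.053  0.703 -0.709] y [-0.062  0.707  0.705] q [ 0.5   0.51 -0.36  1.61 -0.61  1.32  2.05] F [-0.6  0.1 -0.3] w 85.5 g 0.0
t [0.0943 0.1328 0.194 ] r [ 0.9949  0.0569 -0.1159] rows 6.0 6.0
```

```bash
python3 -m creep '[{"tx":0.094,"ty":0.133,"tz":0.194,"rx":0.995,"ry":0.057,"rz":-0.116,"hand":0},{"tx":0.094,"ty":0.133,"tz":0.194,"rx":0.995,"ry":0.057,"rz":-0.116,"hand":0},{"tx":0.094,"ty":0.133,"tz":0.194,"rx":0.995,"ry":0.057,"rz":-0.116,"hand":0},{"tx":0.094,"ty":0.133,"tz":0.194,"rx":0.995,"ry":0.057,"rz":-0.116,"hand":0},{"tx":0.094,"ty":0.133,"tz":0.194,"rx":0.995,"ry":0.057,"rz":-0.116,"hand":0},{"tx":0.094,"ty":0.133,"tz":0.194,"rx":0.995,"ry":0.057,"rz":-0.116,"hand":0},{"tx":0.094,"ty":0.133,"tz":0.194,"rx":0.995,"ry":0.057,"rz":-0.116,"hand":0},{"tx":0.094,"ty":0.133,"tz":0.194,"rx":0.995,"ry":0.057,"rz":-0.116,"hand":0}]'
python3 - <<'E'
from h import *
st()
s=snapshot("wrist");print(np.round(s["K"],1).tolist(),np.round(s["mount"],3).tolist())
cv2.imwrite("pics/w1.png",s["frame"])
t=snapshot("top")["frame"];cv2.imwrite("pics/top1.png",t)
E
```

```text
t: 4.3
tcp_pos: [442.0, 289.0, 256.2]
tcp_rot: [-0.09, 0.996, 0.001, -0.006]
force: [-0.0, -1.3, -1.0]
width: 85.3
grip_force: 0.0
t 4.3 tcp [442.  289.  256.2] z [-0.011  0.001 -1.   ] y [-0.178  0.984  0.003] q [-0.42  0.34 -0.28  1.71  0.09  1.11  1.02] F [-0.  -1.3 -1. ] w 85.3 g 0.0
[[371.6, 0.0, 323.7], [0.0, 371.6, 234.5], [0.0, 0.0, 1.0]] [[0.0, -0.953, -0.302, 77.456], [1.0, 0.0, 0.0, -0.06], [-0.0, -0.302, 0.953, -140.7], [0.0, 0.0, 0.0, 1.0]]
```

View pics/w1.png

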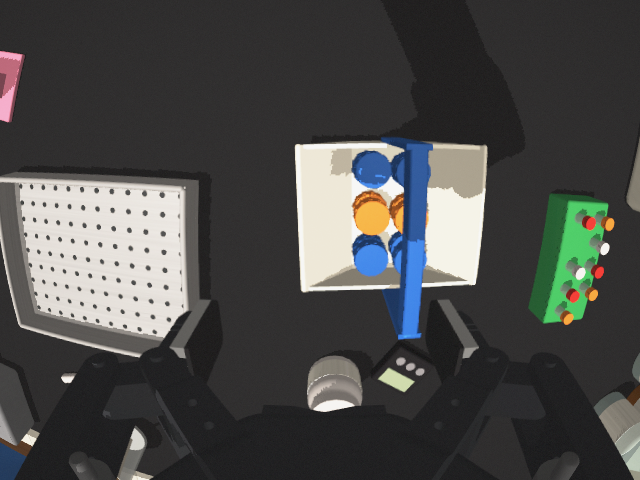

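```bash
cat >> h.py <<'E'
KW=np.array([[371.6,0,323.7],[0,371.6,234.5],[0,0,1]]);MW=np.array([[0,-.953,-.302,77.456],[1,0,0,-.06],[0,-.302,.953,-140.7],[0,0,0,1.]])
def wray(u,v,z,o):
    x,y=(u-323.7)/371.6,(v-234.5)/371.6;r=np.hypot(x,y);k=np.sin(r)/max(r,1e-9)
    Q=R.from_quat(o["tcp_rot"]).as_matrix();d=Q@MW[:3,:3]@[x*k,y*k,np.cos(r)];c=Q@MW[:3,3]+o["tcp_pos"]
    return c+d*(z-c[2])/d[2]
E
python3 - <<'E'
from h import *
o=get_obs()
a,b=wray(419,146,142,o),wray(410,335,142,o);print(a,b,(a+b)/2,np.linalg.norm(a-b),np.degrees(np.arctan2(*(b-a)[[1,0]])))
l=np.array([wray(u,v,52,o) for u,v in[(296,145),(487,146),(477,283),(302,291)]]);print(l,l.mean(0))
p,r=go([442,357,170],ori(100.3),False)
E
```

```text
[371.3949877  341.02595664 142.        ] [519.87068285 371.47100144 142.        ] [445.63283528 356.24847904 142.        ] 151.5649458299367 11.587913781069453
[[392.69354583 251.27636205  52.        ]
 [356.20431772 434.61232234  52.        ]
 [499.65472938 465.20800907  52.        ]
 [537.56948672 279.73999983  52.        ]] [446.53051991 357.70917332  52.        ]
t [-0.011   0.0703  0.1058] r [ 0.0033 -0.0117 -0.0099] rows 3.0 1.0
```

Run:
```python
from h import *
c=go([444,357,180],ori(101)); go([444,357,111],ori(101))
```

```text
t [-0.0127  0.07    0.0768] r [ 0.0034 -0.0116 -0.0255] rows 3.0 1.0
t [-0.0134  0.0698  0.1458] r [ 0.0034 -0.0116 -0.0255] rows 4.0 1.0
```

```bash
python3 -m creep '[{"tx":-0.013,"ty":0.07,"tz":0.07,"rx":0.003,"ry":-0.012,"rz":-0.026,"hand":0},{"tx":-0.013,"ty":0.07,"tz":0.07,"rx":0.003,"ry":-0.012,"rz":-0.026,"hand":0},{"tx":-0.013,"ty":0.07,"tz":0.07,"rx":0.003,"ry":-0.012,"rz":-0.026,"hand":0},{"tx":-0.013,"ty":0.07,"tz":0.11,"rx":0.003,"ry":-0.012,"rz":-0.026,"hand":0},{"tx":-0.013,"ty":0.07,"tz":0.145,"rx":0.003,"ry":-0.012,"rz":-0.026,"hand":0},{"tx":-0.013,"ty":0.07,"tz":0.145,"rx":0.003,"ry":-0.012,"rz":-0.026,"hand":0},{"tx":-0.013,"ty":0.07,"tz":0.145,"rx":0.003,"ry":-0.012,"rz":-0.026,"hand":0}]'
python3 -m creep '[{"tx":0,"ty":0,"tz":0,"rx":0,"ry":0,"rz":0,"hand":1},{"tx":0,"ty":0,"tz":0,"rx":0,"ry":0,"rz":0,"hand":1},{"tx":0,"ty":0,"tz":0,"rx":0,"ry":0,"rz":0,"hand":1},{"tx":0,"ty":0,"tz":0,"rx":0,"ry":0,"rz":0,"hand":1},{"tx":0,"ty":0,"tz":0,"rx":0,"ry":0,"rz":0,"hand":1},{"tx":0,"ty":0,"tz":0,"rx":0,"ry":0,"rz":0,"hand":1},{"tx":0,"ty":0,"tz":0,"rx":0,"ry":0,"rz":0,"hand":1},{"tx":0,"ty":0,"tz":0,"rx":0,"ry":0,"rz":0,"hand":1},{"tx":0,"ty":0,"tz":0,"rx":0,"ry":0,"rz":0,"hand":1},{"tx":0,"ty":0,"tz":0,"rx":0,"ry":0,"rz":0,"hand":1}]'
python3 -c "
from h import *
st()"
```

```text
t: 5.1
tcp_pos: [444.6, 357.4, 113.7]
tcp_rot: [-0.096, 0.995, 0.0, 0.001]
force: [0.4, 0.5, 0.6]
width: 85.3
grip_force: 0.0
t: 6.1
tcp_pos: [443.4, 360.2, 113.8]
tcp_rot: [-0.098, 0.995, 0.001, 0.002]
force: [-0.6, 1.4, 5.8]
width: 13.0
grip_force: 60.0
t 6.1 tcp [443.4 360.2 113.8] z [ 0.004  0.003 -1.   ] y [-0.195  0.981  0.002] q [-0.56  0.55 -0.26  1.81  0.19  0.81  0.86] F [-0.6  1.4  5.8] w 13.0 g 60.0
```

```bash
python3 -m creep '[{"tx":0,"ty":0,"tz":-0.02,"rx":0,"ry":0,"rz":0,"hand":1},{"tx":0,"ty":0,"tz":-0.04,"rx":0,"ry":0,"rz":0,"hand":1},{"tx":0,"ty":0,"tz":-0.06,"rx":0,"ry":0,"rz":0,"hand":1},{"tx":0,"ty":0,"tz":-0.08,"rx":0,"ry":0,"rz":0,"hand":1},{"tx":0,"ty":0,"tz":-0.1,"rx":0,"ry":0,"rz":0,"hand":1},{"tx":0,"ty":0,"tz":-0.12,"rx":0,"ry":0,"rz":0,"hand":1},{"tx":0,"ty":0,"tz":-0.13,"rx":0,"ry":0,"rz":0,"hand":1},{"tx":0,"ty":0,"tz":-0.13,"rx":0,"ry":0,"rz":0,"hand":1}]'
python3 - <<'E'
from h import *
st()
b=go([567,-40,241],ori(94.7))
c=go([567,-40,211],ori(94.7,-45),False,cur=b)
d=go([567,-40,190],ori(94.7,-75),False,cur=c)
go([567,20,160],ori(94.7,-97),False,cur=d)
E
```

```text
t: 6.9
tcp_pos: [443.1, 359.3, 243.7]
tcp_rot: [-0.097, 0.995, 0.001, 0.002]
force: [-0.5, -0.1, -4.0]
width: 12.8
grip_force: 59.1
t 6.9 tcp [443.1 359.3 243.7] z [ 0.004  0.002 -1.   ] y [-0.194  0.981  0.002] q [-0.53  0.41 -0.29  1.63  0.13  1.11  0.91] F [-0.5 -0.1 -4. ] w 12.8 g 59.1
t [-0.0441 -0.4158  0.0022] r [0.0023 0.0052 0.144 ] rows 9.0 1.0
t [0.     0.0134 0.0434] r [-1.  0.  0.] rows 1.0 6.0
t [-0.     -0.0053  0.0123] r [-0.6667  0.     -0.    ] rows 1.0 4.0
t [-0.0049 -0.0064  0.0641] r [-0.4889 -0.      0.    ] rows 2.0 3.0
```

```bash
python3 -m creep '[{"tx":-0.001,"ty":-0.01,"tz":0,"rx":0,"ry":0,"rz":0,"hand":1},{"tx":-0.003,"ty":-0.03,"tz":0,"rx":0,"ry":0,"rz":0.01,"hand":1},{"tx":-0.006,"ty":-0.06,"tz":0,"rx":0,"ry":0,"rz":0.02,"hand":1},{"tx":-0.01,"ty":-0.095,"tz":0,"rx":0,"ry":0,"rz":0.03,"hand":1},{"tx":-0.013,"ty":-0.13,"tz":0,"rx":0,"ry":0,"rz":0.04,"hand":1},{"tx":-0.017,"ty":-0.165,"tz":0,"rx":0,"ry":0,"rz":0.06,"hand":1},{"tx":-0.021,"ty":-0.2,"tz":0,"rx":0,"ry":0,"rz":0.07,"hand":1},{"tx":-0.025,"ty":-0.235,"tz":0,"rx":0,"ry":0,"rz":0.08,"hand":1},{"tx":-0.029,"ty":-0.27,"tz":0,"rx":0,"ry":0,"rz":0.1,"hand":1},{"tx":-0.033,"ty":-0.305,"tz":0,"rx":0,"ry":0,"rz":0.11,"hand":1},{"tx":-0.036,"ty":-0.335,"tz":0,"rx":0,"ry":0,"rz":0.12,"hand":1},{"tx":-0.039,"ty":-0.365,"tz":0,"rx":0,"ry":0,"rz":0.13,"hand":1}]'
python3 -m creep '[{"tx":-0.002,"ty":-0.025,"tz":0,"rx":0,"ry":0,"rz":0.01,"hand":1},{"tx":-0.004,"ty":-0.04,"tz":0,"rx":0,"ry":0,"rz":0.014,"hand":1},{"tx":-0.005,"ty":-0.05,"tz":0,"rx":0,"ry":0,"rz":0.014,"hand":1},{"tx":-0.005,"ty":-0.05,"tz":0,"rx":0,"ry":0,"rz":0.014,"hand":1},{"tx":-0.005,"ty":-0.05,"tz":0,"rx":0,"ry":0,"rz":0.014,"hand":1},{"tx":-0.005,"ty":-0.05,"tz":0,"rx":0,"ry":0,"rz":0.014,"hand":1}]'
python3 -m creep '[{"tx":0,"ty":0.001,"tz":0.004,"rx":-0.1,"ry":0,"rz":0,"hand":1},{"tx":0,"ty":0.002,"tz":0.008,"rx":-0.2,"ry":0,"rz":0,"hand":1},{"tx":0,"ty":0.004,"tz":0.013,"rx":-0.3,"ry":0,"rz":0,"hand":1},{"tx":0,"ty":0.005,"tz":0.017,"rx":-0.4,"ry":0,"rz":0,"hand":1},{"tx":0,"ty":0.007,"tz":0.022,"rx":-0.5,"ry":0,"rz":0,"hand":1},{"tx":0,"ty":0.008,"tz":0.026,"rx":-0.6,"ry":0,"rz":0,"hand":1},{"tx":0,"ty":0.01,"tz":0.03,"rx":-0.7,"ry":0,"rz":0,"hand":1},{"tx":0,"ty":0.011,"tz":0.035,"rx":-0.8,"ry":0,"rz":0,"hand":1},{"tx":0,"ty":0.012,"tz":0.039,"rx":-0.9,"ry":0,"rz":0,"hand":1},{"tx":0,"ty":0.013,"tz":0.043,"rx":-1,"ry":0,"rz":0,"hand":1},{"tx":0,"ty":0.013,"tz":0.043,"rx":-1,"ry":0,"rz":0,"hand":1}]'
python3 - <<'E'
from h import *
st()
d=go([567,-40,190],ori(94.7,-75),False)
go([567,20,160],ori(94.7,-97),False,cur=d)
cv2.imwrite("pics/s2.png",np.vstack([crop("scene",230,150,266,133,3),crop("top",180,180,266,60,3)])[:600])
E
```

```text
t: 8.1
tcp_pos: [551.2, 6.2, 241.3]
tcp_rot: [-0.046, 0.999, 0.001, 0.0]
force: [0.8, 0.6, -3.9]
width: 12.6
grip_force: 59.1
t: 8.7
tcp_pos: [561.5, -38.8, 242.8]
tcp_rot: [-0.042, 0.999, 0.001, 0.001]
force: [-1.4, 0.5, -5.2]
width: 13.3
grip_force: 59.1
t: 9.8
tcp_pos: [560.3, -29.6, 197.1]
tcp_rot: [-0.037, 0.923, 0.383, -0.015]
force: [-1.2, -0.2, -5.1]
width: 12.8
grip_force: 59.4
t 9.8 tcp [560.3 -29.6 197.1] z [-0.057  0.706 -0.706] y [-0.056  0.704  0.708] q [ 0.64  0.69 -0.39  1.61 -0.5   1.25  2.2 ] F [-1.2 -0.2 -5.1] w 12.8 g 59.4
t [-0.0058 -0.0032  0.0138] r [-0.6644  0.0023 -0.002 ] rows 1.0 4.0
t [-0.0049 -0.0064  0.0641] r [-0.4889 -0.      0.    ] rows 2.0 3.0
```

View pics/s2.png

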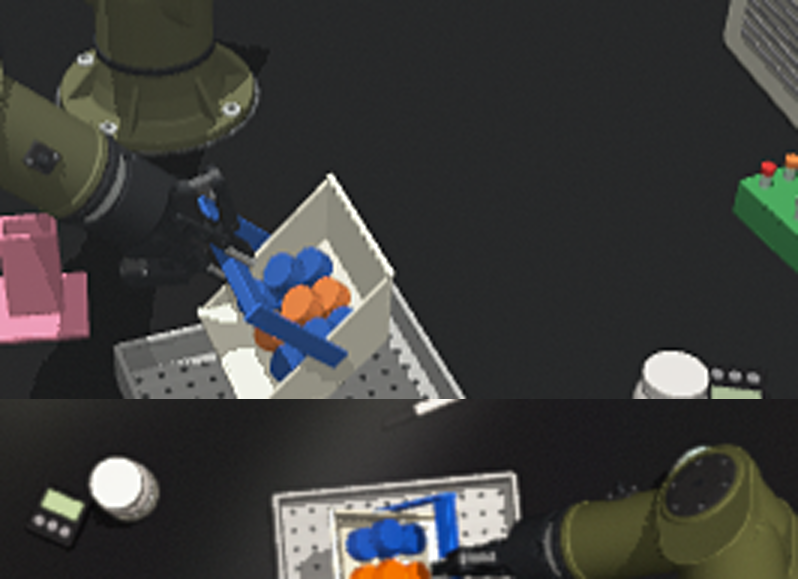

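```bash
python3 -m creep '[{"tx":-0.001,"ty":0,"tz":0.002,"rx":-0.1,"ry":0,"rz":0,"hand":1},{"tx":-0.002,"ty":-0.001,"tz":0.004,"rx":-0.2,"ry":0,"rz":0,"hand":1},{"tx":-0.003,"ty":-0.002,"tz":0.006,"rx":-0.3,"ry":0,"rz":0,"hand":1},{"tx":-0.004,"ty":-0.002,"tz":0.009,"rx":-0.4,"ry":0,"rz":0,"hand":1},{"tx":-0.005,"ty":-0.003,"tz":0.012,"rx":-0.5,"ry":0,"rz":0,"hand":1},{"tx":-0.006,"ty":-0.003,"tz":0.014,"rx":-0.6,"ry":0,"rz":0,"hand":1},{"tx":-0.006,"ty":-0.003,"tz":0.014,"rx":-0.664,"ry":0.002,"rz":-0.002,"hand":1}]'
python3 -m creep '[{"tx":0,"ty":-0.001,"tz":0.006,"rx":-0.05,"ry":0,"rz":0,"hand":1},{"tx":-0.001,"ty":-0.001,"tz":0.012,"rx":-0.1,"ry":0,"rz":0,"hand":1},{"tx":-0.001,"ty":-0.002,"tz":0.018,"rx":-0.15,"ry":0,"rz":0,"hand":1},{"tx":-0.002,"ty":-0.002,"tz":0.024,"rx":-0.2,"ry":0,"rz":0,"hand":1},{"tx":-0.002,"ty":-0.003,"tz":0.03,"rx":-0.25,"ry":0,"rz":0,"hand":1},{"tx":-0.003,"ty":-0.004,"tz":0.037,"rx":-0.3,"ry":0,"rz":0,"hand":1},{"tx":-0.003,"ty":-0.004,"tz":0.043,"rx":-0.35,"ry":0,"rz":0,"hand":1},{"tx":-0.004,"ty":-0.005,"tz":0.05,"rx":-0.4,"ry":0,"rz":0,"hand":1},{"tx":-0.005,"ty":-0.006,"tz":0.058,"rx":-0.45,"ry":0,"rz":0,"hand":1},{"tx":-0.005,"ty":-0.006,"tz":0.064,"rx":-0.49,"ry":0,"rz":0,"hand":1},{"tx":-0.005,"ty":-0.006,"tz":0.064,"rx":-0.49,"ry":0,"rz":0,"hand":1},{"tx":-0.005,"ty":-0.006,"tz":0.064,"rx":-0.49,"ry":0,"rz":0,"hand":1}]'
python3 -m creep '[{"tx":0,"ty":0,"tz":0,"rx":0,"ry":0,"rz":0,"hand":1},{"tx":0,"ty":0,"tz":0,"rx":0,"ry":0,"rz":0,"hand":1},{"tx":0,"ty":0,"tz":0,"rx":0,"ry":0,"rz":0,"hand":1},{"tx":0,"ty":0,"tz":0,"rx":0,"ry":0,"rz":0,"hand":1},{"tx":0,"ty":0,"tz":0,"rx":0,"ry":0,"rz":0,"hand":1}]'
python3 - <<'E'
from h import *
st()
cv2.imwrite("pics/s3.png",np.vstack([crop("scene",230,180,266,133,3),crop("top",180,180,266,60,3)])[:600])
E
```

```text
t: 10.6
tcp_pos: [566.6, -18.7, 187.4]
tcp_rot: [-0.035, 0.793, 0.607, -0.024]
force: [-0.5, 0.2, -5.4]
width: 12.9
grip_force: 59.9
t: 11.8
tcp_pos: [566.1, 41.3, 165.5]
tcp_rot: [-0.029, 0.662, 0.749, -0.03]
force: [1.4, 0.6, -2.1]
width: 12.8
grip_force: 60.1
t: 12.3
tcp_pos: [566.1, 41.1, 165.6]
tcp_rot: [-0.029, 0.662, 0.748, -0.03]
force: [0.4, -0.4, -3.2]
width: 13.0
grip_force: 60.1
t 12.3 tcp [566.1  41.1 165.6] z [-0.084  0.989  0.122] y [ 0.006 -0.122  0.993] q [ 0.79  1.25 -0.62  1.59 -0.82  1.48  2.5 ] F [ 0.4 -0.4 -3.2] w 13.0 g 60.1
```

View pics/s3.png

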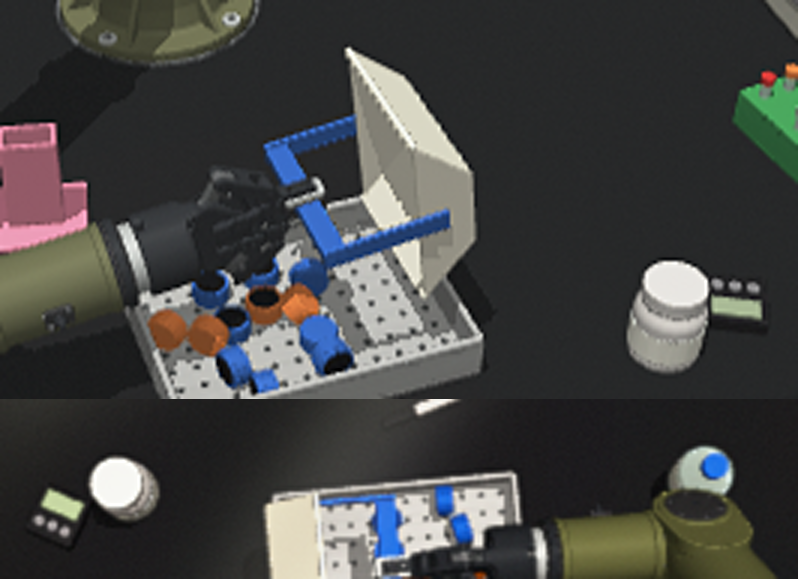

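```bash
python3 -m creep '[{"tx":0,"ty":0.03,"tz":0,"rx":0,"ry":0,"rz":0,"hand":1},{"tx":0,"ty":0.06,"tz":0,"rx":0,"ry":0,"rz":0,"hand":1},{"tx":0,"ty":0.09,"tz":0,"rx":0,"ry":0,"rz":0,"hand":1},{"tx":0,"ty":0.09,"tz":0,"rx":0,"ry":0,"rz":0,"hand":1}]'
python3 - <<'E'
from h import *
st()
a=go([530,130,270],ori(95,-55),False)
b=go([470,300,260],ori(98,-15),False,cur=a)
go([443.4,359.5,250],ori(101),False,cur=b)
t=snapshot("top")["frame"]
E
```

```text
t: 12.8
tcp_pos: [567.1, 30.2, 259.0]
tcp_rot: [-0.031, 0.662, 0.748, -0.029]
force: [-0.5, -0.5, -3.1]
width: 12.8
grip_force: 60.0
t 12.8 tcp [567.1  30.2 259. ] z [-0.085  0.989  0.122] y [ 0.001 -0.122  0.993] q [ 0.82  1.11 -0.66  1.6  -0.87  1.54  2.4 ] F [-0.5 -0.5 -3.1] w 12.8 g 60.0
t [ 0.0286 -0.014   0.1173] r [0.9332 0.0065 0.0107] rows 3.0 5.0
t [0.0452 0.0797 0.1443] r [ 0.8887  0.039  -0.0557] rows 4.0 5.0
t [0.0181 0.053  0.0252] r [ 0.3333  0.0087 -0.0663] rows 2.0 2.0
```

```bash
python3 -m creep '[{"tx":0.029,"ty":-0.014,"tz":0.117,"rx":0.933,"ry":0.006,"rz":0.011,"hand":1},{"tx":0.029,"ty":-0.014,"tz":0.117,"rx":0.933,"ry":0.006,"rz":0.011,"hand":1},{"tx":0.029,"ty":-0.014,"tz":0.117,"rx":0.933,"ry":0.006,"rz":0.011,"hand":1},{"tx":0.029,"ty":-0.014,"tz":0.117,"rx":0.933,"ry":0.006,"rz":0.011,"hand":1},{"tx":0.029,"ty":-0.014,"tz":0.117,"rx":0.933,"ry":0.006,"rz":0.011,"hand":1},{"tx":0.029,"ty":-0.014,"tz":0.117,"rx":0.933,"ry":0.006,"rz":0.011,"hand":1}]'
python3 -m creep '[{"tx":0.045,"ty":0.08,"tz":0.144,"rx":0.889,"ry":0.039,"rz":-0.056,"hand":1},{"tx":0.045,"ty":0.08,"tz":0.144,"rx":0.889,"ry":0.039,"rz":-0.056,"hand":1},{"tx":0.045,"ty":0.08,"tz":0.144,"rx":0.889,"ry":0.039,"rz":-0.056,"hand":1},{"tx":0.045,"ty":0.08,"tz":0.144,"rx":0.889,"ry":0.039,"rz":-0.056,"hand":1},{"tx":0.045,"ty":0.08,"tz":0.144,"rx":0.889,"ry":0.039,"rz":-0.056,"hand":1},{"tx":0.045,"ty":0.08,"tz":0.144,"rx":0.889,"ry":0.039,"rz":-0.056,"hand":1}]'
python3 - <<'E'
from h import *
st()
go([443.4,359.5,250],ori(101),False)
f=snapshot("top")["frame"]
cv2.imwrite("pics/s4.png",np.hstack([crop("top",262,195,105,85,5,f)]))
cv2.imwrite("pics/top4.png",f)
E
```

```text
t: 13.45
tcp_pos: [527.2, 148.4, 258.1]
tcp_rot: [-0.041, 0.887, 0.46, -0.021]
force: [0.2, 0.4, -2.2]
width: 13.2
grip_force: 59.7
t: 14.05
tcp_pos: [463.5, 312.2, 237.2]
tcp_rot: [-0.076, 0.988, 0.13, -0.015]
force: [-1.7, 0.2, -2.2]
width: 13.0
grip_force: 59.8
t 14.05 tcp [463.5 312.2 237.2] z [-0.05   0.254 -0.966] y [-0.147  0.955  0.259] q [-0.26  0.37 -0.31  1.76 -0.17  0.94  1.28] F [-1.7  0.2 -2.2] w 13.0 g 59.8
t [0.0125 0.0465 0.019 ] r [ 0.3338 -0.0065 -0.0477] rows 2.0 2.0
```

View pics/s4.png

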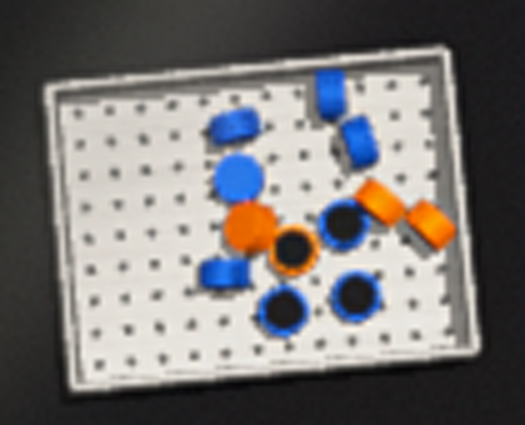

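12 caps are in the tray in a single layer: the right two thirds is occupied and the left third bare. Next I stand the tub back.

```bash
python3 -m creep '[{"tx":0.012,"ty":0.046,"tz":0.019,"rx":0.334,"ry":-0.006,"rz":-0.048,"hand":1},{"tx":0.012,"ty":0.046,"tz":0.019,"rx":0.334,"ry":-0.006,"rz":-0.048,"hand":1},{"tx":0.012,"ty":0.046,"tz":0.019,"rx":0.334,"ry":-0.006,"rz":-0.048,"hand":1},{"tx":0.012,"ty":0.046,"tz":0.019,"rx":0.334,"ry":-0.006,"rz":-0.048,"hand":1}]'
python3 - <<'E'
from h import *
st()
go([443.4,359.5,120],ori(101));go([443.4,359.5,113],ori(101))
E
```

```text
t: 14.5
tcp_pos: [448.2, 351.6, 228.6]
tcp_rot: [-0.089, 0.996, -0.0, -0.002]
force: [0.5, -1.4, -2.9]
width: 12.9
grip_force: 59.9
t 14.5 tcp [448.2 351.6 228.6] z [-0.004 -0.001 -1.   ] y [-0.178  0.984  0.   ] q [-0.56  0.43 -0.22  1.65  0.1   1.08  0.94] F [ 0.5 -1.4 -2.9] w 12.9 g 59.9
t [0.0029 0.0086 0.1086] r [ 0.0001 -0.0057 -0.0163] rows 3.0 1.0
t [0.0028 0.0086 0.1156] r [ 0.0001 -0.0057 -0.0163] rows 3.0 1.0
```

```bash
python3 -m creep '[{"tx":0,"ty":0,"tz":0.03,"rx":0,"ry":0,"rz":0,"hand":1},{"tx":0,"ty":0,"tz":0.06,"rx":0,"ry":0,"rz":0,"hand":1},{"tx":0,"ty":0,"tz":0.09,"rx":0,"ry":0,"rz":0,"hand":1},{"tx":0,"ty":0,"tz":0.105,"rx":0,"ry":0,"rz":0,"hand":1},{"tx":0,"ty":0,"tz":0.11,"rx":0,"ry":0,"rz":0,"hand":1},{"tx":0,"ty":0,"tz":0.112,"rx":0,"ry":0,"rz":0,"hand":1},{"tx":0,"ty":0,"tz":0.112,"rx":0,"ry":0,"rz":0,"hand":1},{"tx":0,"ty":0,"tz":0.112,"rx":0,"ry":0,"rz":0,"hand":1}]'
python3 -c "
from h import *
st();go([443.4,359.5,113.5],ori(101))"
```

```text
t: 15.3
tcp_pos: [451.1, 351.6, 120.8]
tcp_rot: [-0.087, 0.996, 0.001, 0.002]
force: [0.0, -0.8, -3.2]
width: 13.2
grip_force: 59.8
t 15.3 tcp [451.1 351.6 120.8] z [ 0.005  0.002 -1.   ] y [-0.174  0.985  0.001] q [-0.57  0.53 -0.2   1.8   0.14  0.82  0.9 ] F [ 0.  -0.8 -3.2] w 13.2 g 59.8
t [0.0062 0.0091 0.0073] r [ 0.0013  0.0063 -0.0217] rows 1.0 1.0
```

```bash
python3 -m creep '[{"tx":0,"ty":0,"tz":0.004,"rx":0,"ry":0,"rz":0,"hand":1},{"tx":0,"ty":0,"tz":0.007,"rx":0,"ry":0,"rz":0,"hand":1},{"tx":0,"ty":0,"tz":0.007,"rx":0,"ry":0,"rz":0,"hand":1},{"tx":0,"ty":0,"tz":0.007,"rx":0,"ry":0,"rz":0,"hand":1}]'
python3 -m creep '[{"tx":0,"ty":0,"tz":0,"rx":0,"ry":0,"rz":0,"hand":0.6},{"tx":0,"ty":0,"tz":0,"rx":0,"ry":0,"rz":0,"hand":0},{"tx":0,"ty":0,"tz":0,"rx":0,"ry":0,"rz":0,"hand":0},{"tx":0,"ty":0,"tz":0,"rx":0,"ry":0,"rz":0,"hand":0},{"tx":0,"ty":0,"tz":0,"rx":0,"ry":0,"rz":0,"hand":0},{"tx":0,"ty":0,"tz":0,"rx":0,"ry":0,"rz":0,"hand":0},{"tx":0,"ty":0,"tz":0,"rx":0,"ry":0,"rz":0,"hand":0},{"tx":0,"ty":0,"tz":0,"rx":0,"ry":0,"rz":0,"hand":0}]'
python3 -m creep '[{"tx":0,"ty":0,"tz":-0.05,"rx":0,"ry":0,"rz":0,"hand":0},{"tx":0,"ty":0,"tz":-0.1,"rx":0,"ry":0,"rz":0,"hand":0},{"tx":0,"ty":0,"tz":-0.15,"rx":0,"ry":0,"rz":0,"hand":0},{"tx":0,"ty":0,"tz":-0.2,"rx":0,"ry":0,"rz":0,"hand":0},{"tx":0,"ty":0,"tz":-0.25,"rx":0,"ry":0,"rz":0,"hand":0},{"tx":0,"ty":0,"tz":-0.25,"rx":0,"ry":0,"rz":0,"hand":0}]'
python3 -c "
from h import *
st();go([435,-280,360],ori(86))"
```

```text
t: 15.7
tcp_pos: [450.7, 352.4, 113.8]
tcp_rot: [-0.088, 0.996, 0.001, 0.003]
force: [-0.8, -0.2, 3.7]
width: 13.0
grip_force: 60.8
t: 16.5
tcp_pos: [450.4, 351.8, 113.1]
tcp_rot: [-0.088, 0.996, 0.0, 0.002]
force: [-0.0, -0.0, 0.1]
width: 85.5
grip_force: 0.0
t: 17.1
tcp_pos: [450.9, 353.4, 370.6]
tcp_rot: [-0.088, 0.996, 0.004, 0.007]
force: [0.7, 1.4, 0.6]
width: 85.8
grip_force: 0.0
t 17.1 tcp [450.9 353.4 370.6] z [ 0.014  0.009 -1.   ] y [-0.175  0.985  0.006] q [-0.56  0.34 -0.23  1.39  0.08  1.4   0.96] F [0.7 1.4 0.6] w 85.8 g 0.0
t [ 0.1266 -0.6209  0.0048] r [0.0103 0.0178 0.3128] rows 13.0 2.0
```

```bash
python3 -c "
from h import *
a=go([460,30,350],ori(140));go([435,-290,335],ori(173),cur=a)"
```

```text
t [ 0.0479 -0.3201  0.0179] r [ 0.0011  0.0209 -0.8871] rows 7.0 5.0
t [ 0.2612 -0.1865  0.015 ] r [ 0.      0.     -0.7333] rows 7.0 4.0
```

```bash
python3 -m creep '[{"tx":0.048,"ty":-0.32,"tz":0.018,"rx":0,"ry":0.02,"rz":-0.887,"hand":0},{"tx":0.048,"ty":-0.32,"tz":0.018,"rx":0,"ry":0.02,"rz":-0.887,"hand":0},{"tx":0.048,"ty":-0.32,"tz":0.018,"rx":0,"ry":0.02,"rz":-0.887,"hand":0},{"tx":0.048,"ty":-0.32,"tz":0.018,"rx":0,"ry":0.02,"rz":-0.887,"hand":0},{"tx":0.048,"ty":-0.32,"tz":0.018,"rx":0,"ry":0.02,"rz":-0.887,"hand":0},{"tx":0.048,"ty":-0.32,"tz":0.018,"rx":0,"ry":0.02,"rz":-0.887,"hand":0},{"tx":0.048,"ty":-0.32,"tz":0.018,"rx":0,"ry":0.02,"rz":-0.887,"hand":0},{"tx":0.048,"ty":-0.32,"tz":0.018,"rx":0,"ry":0.02,"rz":-0.887,"hand":0}]'
python3 -m creep '[{"tx":0.261,"ty":-0.187,"tz":0.015,"rx":0,"ry":0,"rz":-0.733,"hand":0},{"tx":0.261,"ty":-0.187,"tz":0.015,"rx":0,"ry":0,"rz":-0.733,"hand":0},{"tx":0.261,"ty":-0.187,"tz":0.015,"rx":0,"ry":0,"rz":-0.733,"hand":0},{"tx":0.261,"ty":-0.187,"tz":0.015,"rx":0,"ry":0,"rz":-0.733,"hand":0},{"tx":0.261,"ty":-0.187,"tz":0.015,"rx":0,"ry":0,"rz":-0.733,"hand":0},{"tx":0.261,"ty":-0.187,"tz":0.015,"rx":0,"ry":0,"rz":-0.733,"hand":0},{"tx":0.261,"ty":-0.187,"tz":0.015,"rx":0,"ry":0,"rz":-0.733,"hand":0},{"tx":0.261,"ty":-0.187,"tz":0.015,"rx":0,"ry":0,"rz":-0.733,"hand":0},{"tx":0.261,"ty":-0.187,"tz":0.015,"rx":0,"ry":0,"rz":-0.733,"hand":0}]'
python3 - <<'E'
from h import *
st();o=get_obs()
f=snapshot("wrist")["frame"];np.save("ow.npy",np.r_[o["tcp_pos"],o["tcp_rot"]])
cv2.imwrite("pics/w2.png",f)
E
```

```text
t: 17.9
tcp_pos: [457.8, 21.5, 344.3]
tcp_rot: [-0.418, 0.908, -0.002, -0.007]
force: [0.2, 0.9, 0.5]
width: 85.4
grip_force: 0.0
t: 18.8
tcp_pos: [438.6, -236.5, 328.8]
tcp_rot: [-0.664, 0.748, -0.001, -0.005]
force: [2.2, 0.6, -1.1]
width: 85.1
grip_force: 0.0
t 18.8 tcp [ 438.6 -236.5  328.8] z [-0.006 -0.007 -1.   ] y [-0.993  0.118  0.005] q [ 1.32  0.51 -1.41  1.64  0.51  1.44  2.88] F [ 2.2  0.6 -1.1] w 85.1 g 0.0
```

View pics/w2.png

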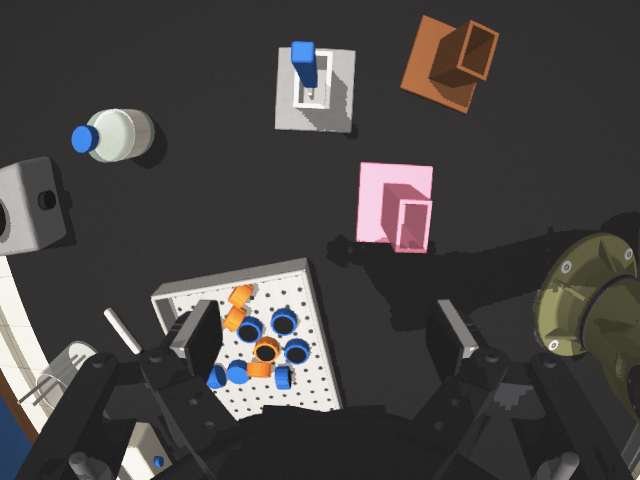

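Run:
```python
from h import *
w=np.load("ow.npy");o=dict(tcp_pos=w[:3],tcp_rot=w[3:])
f=cv2.imread("pics/w2.png");cv2.imwrite("pics/c3.png",crop("",265,30,100,110,5.4,f))
for n,p in dict(top=(303,49,243),mouth=(313,80,112)).items():print(n,wray(*p,o))
pl=np.array([wray(u,v,8,o) for u,v in[(279,47),(355,51),(351,132),(276,128)]]);print(pl,pl.mean(0))
```

```text
top [ 436.01530905 -359.64512196  243.        ]
mouth [ 433.56473097 -355.20041586  112.        ]
[[ 470.74584171 -415.41346591    8.        ]
 [ 379.22433645 -398.81606542    8.        ]
 [ 395.85731331 -297.83481963    8.        ]
 [ 486.97386778 -314.18947033    8.        ]] [ 433.20033981 -356.56345532    8.        ]
```

View pics/c3.png

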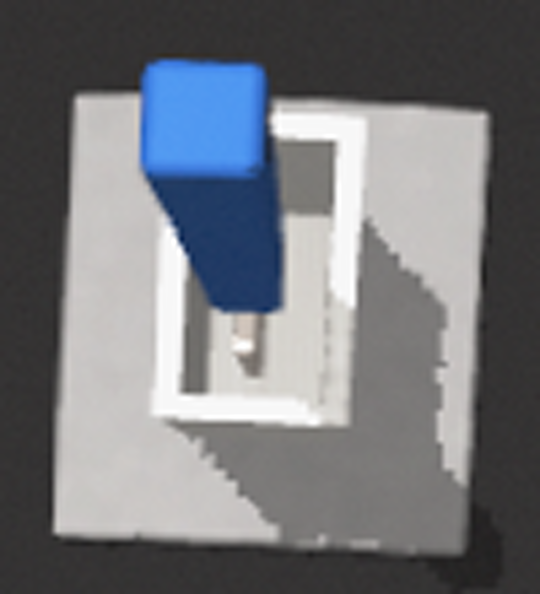

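Run:
```python
from h import *
w=np.load("ow.npy");o=dict(tcp_pos=w[:3],tcp_rot=w[3:])
a=wray(310,82.8,84,o);b=wray(303,51.3,245,o);m=wray(313.5,80,112,o);print(a,b,m)
d=(b-a);y=np.radians(-9);ex=np.array([np.cos(y),np.sin(y),0]);ey=np.array([-np.sin(y),np.cos(y),0]);print("lean x,y deg",np.degrees(d@ex/161),np.degrees(d@ey/161))
```

```text
[ 437.19836529 -356.00526334   84.        ] [ 436.1338657 -357.7890096  245.       ] [ 433.09677326 -355.14132001  112.        ]
lean x,y deg -0.27486117541964933 -0.6862361083932598
```

```bash
python3 -m creep '[{"tx":0,"ty":0,"tz":-0.02,"rx":0,"ry":0,"rz":1,"hand":0},{"tx":0,"ty":0,"tz":-0.02,"rx":0,"ry":0,"rz":1,"hand":0},{"tx":0,"ty":0,"tz":-0.02,"rx":0,"ry":0,"rz":1,"hand":0},{"tx":0,"ty":0,"tz":-0.02,"rx":0,"ry":0,"rz":1,"hand":0},{"tx":0,"ty":0,"tz":-0.02,"rx":0,"ry":0,"rz":1,"hand":0},{"tx":0,"ty":0,"tz":-0.02,"rx":0,"ry":0,"rz":1,"hand":0},{"tx":0,"ty":0,"tz":-0.02,"rx":0,"ry":0,"rz":1,"hand":0}]'
python3 -c "
from h import *
st();go([436,-357.5,320],ori(81))"
```

```text
t: 19.55
tcp_pos: [438.9, -236.1, 347.8]
tcp_rot: [-0.327, 0.945, -0.002, -0.006]
force: [-0.1, 0.0, -0.5]
width: 85.2
grip_force: 0.0
t 19.55 tcp [ 438.9 -236.1  347.8] z [-0.009 -0.007 -1.   ] y [-0.618  0.787  0.   ] q [ 1.23  0.39 -1.17  1.6   0.37  1.41  2.26] F [-0.1  0.  -0.5] w 85.2 g 0.0
t [ 0.0769 -0.0936  0.0287] r [-0.0061 -0.0143  1.0475] rows 3.0 6.0
```

```bash
python3 -m creep '[{"tx":0.077,"ty":-0.094,"tz":0.029,"rx":-0.006,"ry":-0.014,"rz":1,"hand":0},{"tx":0.077,"ty":-0.094,"tz":0.029,"rx":-0.006,"ry":-0.014,"rz":1,"hand":0},{"tx":0.077,"ty":-0.094,"tz":0.029,"rx":-0.006,"ry":-0.014,"rz":1,"hand":0},{"tx":0.077,"ty":-0.094,"tz":0.029,"rx":-0.006,"ry":-0.014,"rz":1,"hand":0},{"tx":0.077,"ty":-0.094,"tz":0.029,"rx":-0.006,"ry":-0.014,"rz":1,"hand":0},{"tx":0.077,"ty":-0.094,"tz":0.029,"rx":-0.006,"ry":-0.014,"rz":1,"hand":0},{"tx":0.077,"ty":-0.094,"tz":0.029,"rx":-0.006,"ry":-0.014,"rz":1,"hand":0},{"tx":0.077,"ty":-0.094,"tz":0.029,"rx":-0.006,"ry":-0.014,"rz":1,"hand":0}]'
python3 -c "
from h import *
st();go([436,-357.5,260],ori(81));go([436,-357.5,197],ori(81))"
```

```text
t: 20.35
tcp_pos: [435.7, -358.2, 319.4]
tcp_rot: [0.059, 0.998, 0.0, -0.0]
force: [0.1, 0.6, 0.1]
width: 85.2
grip_force: 0.0
t 20.35 tcp [ 435.7 -358.2  319.4] z [-0.     0.001 -1.   ] y [0.119 0.993 0.001] q [ 1.21  0.45 -0.91  1.5   0.36  1.36  1.73] F [0.1 0.6 0.1] w 85.2 g 0.0
t [-0.0002  0.0007  0.0594] r [ 0.001  -0.0007  0.0487] rows 2.0 1.0
t [-0.0002  0.0006  0.1224] r [ 0.001  -0.0007  0.0487] rows 3.0 1.0
```

```bash
python3 -m creep '[{"tx":0,"ty":0,"tz":0.04,"rx":0,"ry":0,"rz":0.049,"hand":0},{"tx":0,"ty":0,"tz":0.08,"rx":0,"ry":0,"rz":0.049,"hand":0},{"tx":0,"ty":0,"tz":0.122,"rx":0,"ry":0,"rz":0.049,"hand":0},{"tx":0,"ty":0,"tz":0.122,"rx":0,"ry":0,"rz":0.049,"hand":0},{"tx":0,"ty":0,"tz":0.122,"rx":0,"ry":0,"rz":0.049,"hand":0},{"tx":0,"ty":0,"tz":0.122,"rx":0,"ry":0,"rz":0.049,"hand":0}]'
python3 -m creep '[{"tx":0,"ty":0,"tz":0,"rx":0,"ry":0,"rz":0,"hand":1},{"tx":0,"ty":0,"tz":0,"rx":0,"ry":0,"rz":0,"hand":1},{"tx":0,"ty":0,"tz":0,"rx":0,"ry":0,"rz":0,"hand":1},{"tx":0,"ty":0,"tz":0,"rx":0,"ry":0,"rz":0,"hand":1},{"tx":0,"ty":0,"tz":0,"rx":0,"ry":0,"rz":0,"hand":1},{"tx":0,"ty":0,"tz":0,"rx":0,"ry":0,"rz":0,"hand":1},{"tx":0,"ty":0,"tz":0,"rx":0,"ry":0,"rz":0,"hand":1},{"tx":0,"ty":0,"tz":0,"rx":0,"ry":0,"rz":0,"hand":1},{"tx":0,"ty":0,"tz":0,"rx":0,"ry":0,"rz":0,"hand":1},{"tx":0,"ty":0,"tz":0,"rx":0,"ry":0,"rz":0,"hand":1}]'
python3 -m creep '[{"tx":0,"ty":0,"tz":-0.03,"rx":0,"ry":0,"rz":0,"hand":1},{"tx":0,"ty":0,"tz":-0.06,"rx":0,"ry":0,"rz":0,"hand":1},{"tx":0,"ty":0,"tz":-0.09,"rx":0,"ry":0,"rz":0,"hand":1},{"tx":0,"ty":0,"tz":-0.12,"rx":0,"ry":0,"rz":0,"hand":1},{"tx":0,"ty":0,"tz":-0.15,"rx":0,"ry":0,"rz":0,"hand":1},{"tx":0,"ty":0,"tz":-0.18,"rx":0,"ry":0,"rz":0,"hand":1},{"tx":0,"ty":0,"tz":-0.2,"rx":0,"ry":0,"rz":0,"hand":1},{"tx":0,"ty":0,"tz":-0.2,"rx":0,"ry":0,"rz":0,"hand":1},{"tx":0,"ty":0,"tz":-0.2,"rx":0,"ry":0,"rz":0,"hand":1}]'
python3 - <<'E'
from h import *
st();o=get_obs()
f=snapshot("wrist")["frame"];t=snapshot("top")["frame"]
cv2.imwrite("pics/top5.png",t)
cv2.imwrite("pics/m5.png",np.hstack([cv2.resize(f[200:480,100:540],(440,280)),np.zeros((280,5,3),np.uint8),cv2.resize(crop("scene",150,160,150,150,1.87),(280,280))]))
E
```

```text
t: 20.95
tcp_pos: [437.1, -358.6, 199.8]
tcp_rot: [0.08, 0.997, -0.0, 0.001]
force: [0.4, 0.9, 0.2]
width: 85.5
grip_force: 0.0
t: 21.95
tcp_pos: [435.8, -358.3, 197.8]
tcp_rot: [0.08, 0.997, 0.0, 0.0]
force: [-0.1, 0.4, 5.2]
width: 13.0
grip_force: 58.7
t: 22.85
tcp_pos: [435.4, -358.5, 396.8]
tcp_rot: [0.08, 0.997, 0.0, -0.001]
force: [-0.5, -0.1, -0.4]
width: 13.3
grip_force: 58.7
t 22.85 tcp [ 435.4 -358.5  396.8] z [-0.001  0.001 -1.   ] y [0.16  0.987 0.   ] q [ 1.2   0.42 -0.9   1.33  0.32  1.54  1.74] F [-0.5 -0.1 -0.4] w 13.3 g 58.7
```

View pics/m5.png

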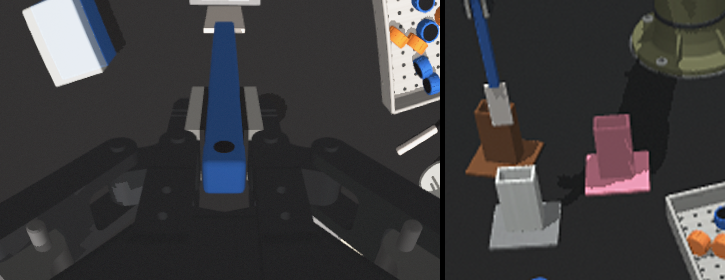

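Spreader is held, out of the holder and hanging upright. Now measure caps and the blade tip.

```bash
cat >> h.py <<'E'
TC=np.array([567.2,10.3]);ta=np.radians(4.7);TR=np.array([[np.cos(ta),-np.sin(ta)],[np.sin(ta),np.cos(ta)]])
def w2t(p): return TR.T@(np.array(p)[:2]-TC)
def t2w(p): return TR@np.array(p,float)+TC
def caps(f):
    "segment caps in top view -> list (colour, tray x, y, area, kind)"
    hsv=cv2.cvtColor(f,cv2.COLOR_BGR2HSV);out=[]
    poly=np.array([proj("top",[*t2w((sx*108,sy*143)),30]) for sx,sy in[(1,1),(1,-1),(-1,-1),(-1,1)]],np.int32)
    m0=np.zeros(f.shape[:2],np.uint8);cv2.fillPoly(m0,[poly],255)
    for c,lo,hi in(("b",(98,120,50),(125,255,255)),("o",(5,120,80),(22,255,255))):
        m=cv2.inRange(hsv,lo,hi)&m0
        for k in cv2.findContours(m,cv2.RETR_EXTERNAL,cv2.CHAIN_APPROX_NONE)[0]:
            fill=np.zeros_like(m);cv2.drawContours(fill,[k],-1,255,-1);A=(fill>0).sum()
            if A<12:continue
            M=cv2.moments(fill,True);u,v=M["m10"]/A,M["m01"]/A;(cx,cy),(w,h),an=cv2.minAreaRect(k)
            out.append((c,*np.round(w2t(ray("top",u,v,28)),0),int(A),round(min(w,h)*3.5),round(max(w,h)*3.5),"dark" if (fill>0).sum()>1.25*(m[fill>0]>0).sum() else ""))
    return out
E
python3 - <<'E'
from h import *
for n in("top4","top5"):
    print(n)
    for c in caps(cv2.imread(f"pics/{n}.png")):print(*c)
L=[(234,127),(330,95),(358,142),(225,273),(240,178),(344,224),(283,310),(357,296),(250,227),(293,250),(380,202),(430,225)]
print([np.round(w2t(ray("top",262+u/5,195+v/5,30))).tolist() for u,v in L])
o=get_obs();tip=o["tcp_pos"]-[0,0,185.8];print(proj("scene",tip),tip, [ (i,round(get_obs()["t"],1)) for i in [0]])
E
```

```text
top4
b -64.0 -8.0 76 30 32 dark
b -58.0 -61.0 79 32 32 dark
b -34.0 31.0 57 18 32 
b -6.0 -58.0 76 30 32 dark
b 34.0 16.0 76 32 32 
b 53.0 -74.0 52 19 32 
b 72.0 14.0 54 20 33 
b 90.0 -56.0 56 18 32 
o -11.0 -4.0 172 36 69 dark
o -3.0 -104.0 123 26 74 
top5
b -64.0 -8.0 76 30 32 dark
b -58.0 -61.0 80 32 32 dark
b -34.0 31.0 57 18 32 
b -6.0 -58.0 76 30 32 dark
b 34.0 16.0 76 32 32 
b 53.0 -74.0 52 19 32 
b 72.0 14.0 54 20 33 
b 90.0 -56.0 56 18 32 
o -11.0 -4.0 173 36 69 dark
o -3.0 -104.0 123 26 74 
[[70.0, 14.0], [87.0, -58.0], [51.0, -75.0], [-35.0, 29.0], [32.0, 12.0], [-7.0, -59.0], [-65.0, -10.0], [-60.0, -64.0], [-3.0, 8.0], [-23.0, -21.0], [6.0, -86.0], [-14.0, -121.0]]
[180.36319144 225.52834898] [ 435.06444275 -358.45992326  210.31153875] [(0, 23.0)]
```

```bash
cat >> h.py <<'E'
def G(x,y,tip,yaw=4.7,cur=None):
    return go([*t2w((x,y)),tip+185.8],ori(yaw),cur=cur)
E
python3 -c "
from h import *
a=go([500,-180,300],ori(42));G(72,-14,90,cur=a)"
```

```text
t [-0.0357  0.1864  0.0963] r [ 5.000e-04 -3.600e-03  8.617e-01] rows 5.0 5.0
t [0.0417 0.2261 0.0242] r [0.     0.     0.8289] rows 5.0 5.0
```

```bash
python3 -m creep '[{"tx":-0.036,"ty":0.186,"tz":0.096,"rx":0,"ry":0,"rz":0.862,"hand":1},{"tx":-0.036,"ty":0.186,"tz":0.096,"rx":0,"ry":0,"rz":0.862,"hand":1},{"tx":-0.036,"ty":0.186,"tz":0.096,"rx":0,"ry":0,"rz":0.862,"hand":1},{"tx":-0.036,"ty":0.186,"tz":0.096,"rx":0,"ry":0,"rz":0.862,"hand":1},{"tx":-0.036,"ty":0.186,"tz":0.096,"rx":0,"ry":0,"rz":0.862,"hand":1},{"tx":-0.036,"ty":0.186,"tz":0.096,"rx":0,"ry":0,"rz":0.862,"hand":1}]'
python3 -m creep '[{"tx":0.042,"ty":0.226,"tz":0.024,"rx":0,"ry":0,"rz":0.829,"hand":1},{"tx":0.042,"ty":0.226,"tz":0.024,"rx":0,"ry":0,"rz":0.829,"hand":1},{"tx":0.042,"ty":0.226,"tz":0.024,"rx":0,"ry":0,"rz":0.829,"hand":1},{"tx":0.042,"ty":0.226,"tz":0.024,"rx":0,"ry":0,"rz":0.829,"hand":1},{"tx":0.042,"ty":0.226,"tz":0.024,"rx":0,"ry":0,"rz":0.829,"hand":1},{"tx":0.042,"ty":0.226,"tz":0.024,"rx":0,"ry":0,"rz":0.829,"hand":1},{"tx":0.042,"ty":0.226,"tz":0.024,"rx":0,"ry":0,"rz":0.829,"hand":1}]'
python3 -c "
from h import *
st();G(72,-14,90);G(72,-14,16)"
```

```text
t: 23.6
tcp_pos: [500.7, -177.1, 300.0]
tcp_rot: [0.405, 0.914, 0.0, -0.002]
force: [0.8, -0.0, -0.2]
width: 13.2
grip_force: 58.7
t: 24.3
tcp_pos: [640.9, 1.4, 276.7]
tcp_rot: [0.677, 0.736, -0.001, -0.001]
force: [-0.7, -0.4, -0.4]
width: 13.1
grip_force: 58.9
t 24.3 tcp [640.9   1.4 276.7] z [-0.002 -0.    -1.   ] y [ 0.996  0.084 -0.002] q [ 0.29  0.54 -0.58  1.37  0.3   1.31 -0.22] F [-0.7 -0.4 -0.4] w 13.1 g 58.9
t [ 0.001  -0.0007  0.0009] r [-0.0024 -0.0001  0.003 ] rows 1.0 1.0
t [ 0.001  -0.0006  0.0749] r [-0.0024 -0.0001  0.003 ] rows 2.0 1.0
```

```bash
python3 -m creep '[{"tx":0,"ty":0,"tz":0.04,"rx":0,"ry":0,"rz":0,"hand":1},{"tx":0,"ty":0,"tz":0.075,"rx":0,"ry":0,"rz":0,"hand":1},{"tx":0,"ty":0,"tz":0.075,"rx":0,"ry":0,"rz":0,"hand":1},{"tx":0.01,"ty":0,"tz":0.075,"rx":0,"ry":0,"rz":0,"hand":1},{"tx":0.02,"ty":0,"tz":0.075,"rx":0,"ry":0,"rz":0,"hand":1},{"tx":0.03,"ty":0,"tz":0.075,"rx":0,"ry":0,"rz":0,"hand":1},{"tx":0.04,"ty":0,"tz":0.075,"rx":0,"ry":0,"rz":0,"hand":1},{"tx":0.05,"ty":0,"tz":0.075,"rx":0,"ry":0,"rz":0,"hand":1},{"tx":0.06,"ty":0,"tz":0.075,"rx":0,"ry":0,"rz":0,"hand":1},{"tx":0.07,"ty":0,"tz":0.075,"rx":0,"ry":0,"rz":0,"hand":1},{"tx":0.08,"ty":0,"tz":0.075,"rx":0,"ry":0,"rz":0,"hand":1},{"tx":0.09,"ty":0,"tz":0.075,"rx":0,"ry":0,"rz":0,"hand":1}]'
python3 -m creep '[{"tx":0.008,"ty":0,"tz":0,"rx":0,"ry":0,"rz":0,"hand":1},{"tx":0.005,"ty":0,"tz":-0.03,"rx":0,"ry":0,"rz":0,"hand":1},{"tx":0,"ty":0,"tz":-0.065,"rx":0,"ry":0,"rz":0,"hand":1},{"tx":-0.05,"ty":-0.02,"tz":-0.065,"rx":0,"ry":0,"rz":0,"hand":1},{"tx":-0.087,"ty":-0.039,"tz":-0.065,"rx":0,"ry":0,"rz":0,"hand":1},{"tx":-0.087,"ty":-0.039,"tz":-0.065,"rx":0,"ry":0,"rz":0,"hand":1},{"tx":-0.087,"ty":-0.039,"tz":-0.065,"rx":0,"ry":0,"rz":0,"hand":1},{"tx":-0.087,"ty":-0.039,"tz":-0.065,"rx":0,"ry":0,"rz":0,"hand":1}]'
python3 -c "
from h import *
st();G(33,-10,16);o=get_obs();print(w2t(o['tcp_pos']))
for c in caps(snapshot('top')['frame']):print(*c)"
```

```text
t: 25.5
tcp_pos: [633.4, 92.5, 202.7]
tcp_rot: [0.678, 0.735, 0.0, -0.0]
force: [0.3, 0.2, -1.1]
width: 13.5
grip_force: 59.0
t: 26.3
tcp_pos: [601.9, 3.0, 267.9]
tcp_rot: [0.677, 0.736, 0.001, -0.0]
force: [-0.1, 0.4, 0.2]
width: 13.2
grip_force: 59.0
t 26.3 tcp [601.9   3.  267.9] z [ 0.     0.001 -1.   ] y [0.997 0.083 0.   ] q [ 0.32  0.48 -0.59  1.5   0.28  1.24 -0.22] F [-0.1  0.4  0.2] w 13.2 g 59.0
t [ 0.     -0.001   0.0661] r [ 0.0004 -0.0018  0.001 ] rows 2.0 1.0
[ 34.01890834 -10.13745003]
b -34.0 37.0 36 18 21 
b 66.0 124.0 50 18 32 
o -12.0 -125.0 40 17 32
```

```bash
python3 -m creep '[{"tx":0,"ty":0,"tz":0.035,"rx":0,"ry":0,"rz":0,"hand":1},{"tx":0,"ty":0,"tz":0.066,"rx":0,"ry":0,"rz":0,"hand":1},{"tx":0,"ty":0,"tz":0.066,"rx":0,"ry":0,"rz":0,"hand":1},{"tx":0.008,"ty":0,"tz":0.066,"rx":0,"ry":0,"rz":0,"hand":1},{"tx":0.016,"ty":0,"tz":0.066,"rx":0,"ry":0,"rz":0,"hand":1},{"tx":0.024,"ty":0,"tz":0.066,"rx":0,"ry":0,"rz":0,"hand":1},{"tx":0.032,"ty":0,"tz":0.066,"rx":0,"ry":0,"rz":0,"hand":1},{"tx":0.04,"ty":0,"tz":0.066,"rx":0,"ry":0,"rz":0,"hand":1},{"tx":0.048,"ty":0,"tz":0.066,"rx":0,"ry":0,"rz":0,"hand":1},{"tx":0.056,"ty":0,"tz":0.066,"rx":0,"ry":0,"rz":0,"hand":1},{"tx":0.064,"ty":0,"tz":0.066,"rx":0,"ry":0,"rz":0,"hand":1},{"tx":0.064,"ty":0,"tz":0.066,"rx":0,"ry":0,"rz":0,"hand":1}]'
python3 -m creep '[{"tx":-0.006,"ty":0,"tz":-0.03,"rx":0,"ry":0,"rz":0,"hand":1},{"tx":-0.01,"ty":0,"tz":-0.066,"rx":0,"ry":0,"rz":0,"hand":1},{"tx":-0.04,"ty":-0.01,"tz":-0.066,"rx":0,"ry":0,"rz":0,"hand":1},{"tx":-0.069,"ty":-0.023,"tz":-0.066,"rx":0,"ry":0,"rz":0,"hand":1},{"tx":-0.069,"ty":-0.023,"tz":-0.066,"rx":0,"ry":0,"rz":0,"hand":1},{"tx":-0.069,"ty":-0.023,"tz":-0.066,"rx":0,"ry":0,"rz":0,"hand":1},{"tx":-0.069,"ty":-0.023,"tz":-0.066,"rx":0,"ry":0,"rz":0,"hand":1}]'
python3 -c "
from h import *
st();G(11,-15,16);o=get_obs();print(w2t(o['tcp_pos']))
for c in caps(snapshot('top')['frame']):print(*c)"
```

```text
t: 27.55
tcp_pos: [596.3, 67.4, 201.8]
tcp_rot: [0.677, 0.736, 0.0, -0.001]
force: [-1.6, 0.3, -0.8]
width: 13.0
grip_force: 59.1
t: 28.25
tcp_pos: [579.3, -4.3, 267.7]
tcp_rot: [0.677, 0.736, 0.0, -0.0]
force: [-0.7, -0.2, -1.5]
width: 13.2
grip_force: 59.0
t 28.25 tcp [579.3  -4.3 267.7] z [-0.     0.001 -1.   ] y [0.997 0.082 0.   ] q [ 0.35  0.45 -0.59  1.56  0.26  1.21 -0.21] F [-0.7 -0.2 -1.5] w 13.2 g 59.0
t [0.0005 0.0001 0.0659] r [ 0.     -0.0015  0.0006] rows 2.0 1.0
[ 10.90256216 -15.55477607]
b -34.0 38.0 31 18 18 
b 33.0 73.0 74 28 32 
b 66.0 124.0 50 18 32 
o -13.0 -124.0 49 21 32
```

```bash
python3 -m creep '[{"tx":0,"ty":0,"tz":0.035,"rx":0,"ry":0,"rz":0,"hand":1},{"tx":0,"ty":0,"tz":0.066,"rx":0,"ry":0,"rz":0,"hand":1},{"tx":0,"ty":0,"tz":0.066,"rx":0,"ry":0,"rz":0,"hand":1},{"tx":0.008,"ty":0,"tz":0.066,"rx":0,"ry":0,"rz":0,"hand":1},{"tx":0.016,"ty":0,"tz":0.066,"rx":0,"ry":0,"rz":0,"hand":1},{"tx":0.024,"ty":0,"tz":0.066,"rx":0,"ry":0,"rz":0,"hand":1},{"tx":0.032,"ty":0,"tz":0.066,"rx":0,"ry":0,"rz":0,"hand":1},{"tx":0.034,"ty":0,"tz":0.066,"rx":0,"ry":0,"rz":0,"hand":1},{"tx":0.034,"ty":0,"tz":0.066,"rx":0,"ry":0,"rz":0,"hand":1}]'
python3 -m creep '[{"tx":-0.006,"ty":0,"tz":-0.03,"rx":0,"ry":0,"rz":0,"hand":1},{"tx":-0.01,"ty":0,"tz":-0.066,"rx":0,"ry":0,"rz":0,"hand":1},{"tx":-0.014,"ty":-0.047,"tz":-0.066,"rx":0,"ry":0,"rz":0,"hand":1},{"tx":-0.014,"ty":-0.047,"tz":-0.066,"rx":0,"ry":0,"rz":0,"hand":1},{"tx":-0.014,"ty":-0.047,"tz":-0.066,"rx":0,"ry":0,"rz":0,"hand":1},{"tx":-0.014,"ty":-0.047,"tz":-0.066,"rx":0,"ry":0,"rz":0,"hand":1}]'
python3 -c "
from h import *
st();G(-36,5,16);o=get_obs();print(w2t(o['tcp_pos']))
for c in caps(snapshot('top')['frame']):print(*c)"
```

```text
t: 29.2
tcp_pos: [576.5, 29.4, 202.1]
tcp_rot: [0.677, 0.736, 0.0, -0.0]
force: [-0.0, -0.2, 0.1]
width: 13.4
grip_force: 59.0
t: 29.8
tcp_pos: [531.3, 10.6, 267.9]
tcp_rot: [0.678, 0.735, 0.0, 0.0]
force: [0.9, -0.1, -1.6]
width: 13.4
grip_force: 59.3
t 29.8 tcp [531.3  10.6 267.9] z [ 0.001  0.    -1.   ] y [0.997 0.081 0.001] q [ 0.36  0.37 -0.61  1.68  0.23  1.16 -0.23] F [ 0.9 -0.1 -1.6] w 13.4 g 59.3
t [ 0.0018 -0.0003  0.0661] r [ 0.0008 -0.0004 -0.0012] rows 2.0 1.0
[-35.71190418   3.21634604]
b 66.0 124.0 50 18 32 
b 53.0 -74.0 53 19 32 
b 93.0 -59.0 38 18 28 
o -3.0 -104.0 123 26 75
```

```bash
python3 -m creep '[{"tx":0,"ty":0,"tz":0.035,"rx":0,"ry":0,"rz":0,"hand":1},{"tx":0,"ty":0,"tz":0.066,"rx":0,"ry":0,"rz":0,"hand":1},{"tx":0,"ty":0,"tz":0.066,"rx":0,"ry":0,"rz":0,"hand":1},{"tx":0.009,"ty":0,"tz":0.066,"rx":0,"ry":0,"rz":0,"hand":1},{"tx":0.018,"ty":0,"tz":0.066,"rx":0,"ry":0,"rz":0,"hand":1},{"tx":0.027,"ty":0,"tz":0.066,"rx":0,"ry":0,"rz":0,"hand":1},{"tx":0.036,"ty":-0.003,"tz":0.066,"rx":0,"ry":0,"rz":0,"hand":1},{"tx":0.045,"ty":-0.006,"tz":0.066,"rx":0,"ry":0,"rz":0,"hand":1},{"tx":0.054,"ty":-0.009,"tz":0.066,"rx":0,"ry":0,"rz":0,"hand":1},{"tx":0.063,"ty":-0.012,"tz":0.066,"rx":0,"ry":0,"rz":0,"hand":1},{"tx":0.072,"ty":-0.012,"tz":0.066,"rx":0,"ry":0,"rz":0,"hand":1},{"tx":0.08,"ty":-0.012,"tz":0.066,"rx":0,"ry":0,"rz":0,"hand":1}]'
python3 -m creep '[{"tx":-0.006,"ty":0,"tz":-0.03,"rx":0,"ry":0,"rz":0,"hand":1},{"tx":-0.01,"ty":0,"tz":-0.066,"rx":0,"ry":0,"rz":0,"hand":1},{"tx":-0.06,"ty":0,"tz":-0.1,"rx":0,"ry":0,"rz":0,"hand":1},{"tx":-0.11,"ty":-0.01,"tz":-0.12,"rx":0,"ry":0,"rz":0,"hand":1},{"tx":-0.16,"ty":-0.02,"tz":-0.12,"rx":0,"ry":0,"rz":0,"hand":1},{"tx":-0.21,"ty":-0.03,"tz":-0.12,"rx":0,"ry":0,"rz":0,"hand":1},{"tx":-0.26,"ty":-0.04,"tz":-0.12,"rx":0,"ry":0,"rz":0,"hand":1},{"tx":-0.29,"ty":-0.05,"tz":-0.12,"rx":0,"ry":0,"rz":0,"hand":1},{"tx":-0.29,"ty":-0.05,"tz":-0.12,"rx":0,"ry":0,"rz":0,"hand":1}]'
python3 -c "
from h import *
st();f=snapshot('top')['frame'];cv2.imwrite('pics/top6.png',f)
for c in caps(f):print(*c)
cv2.imwrite('pics/c6.png',crop('',262,195,105,85,5,f))"
```

```text
t: 31.05
tcp_pos: [512.2, 90.5, 201.9]
tcp_rot: [0.678, 0.735, 0.0, -0.0]
force: [-1.6, -0.2, 0.2]
width: 13.3
grip_force: 59.7
t: 31.95
tcp_pos: [483.9, -211.8, 320.7]
tcp_rot: [0.682, 0.731, -0.002, 0.0]
force: [0.0, -0.5, -0.6]
width: 13.2
grip_force: 59.8
t 31.95 tcp [ 483.9 -211.8  320.7] z [-0.003 -0.003 -1.   ] y [ 0.998  0.07  -0.003] q [ 0.74  0.32 -0.53  1.59  0.17  1.28  0.25] F [ 0.  -0.5 -0.6] w 13.2 g 59.8
b -69.0 -11.0 75 30 32 dark
b -58.0 -61.0 79 32 32 dark
b -33.0 120.0 55 18 32 
b -6.0 -58.0 77 30 32 dark
b 33.0 73.0 74 28 32 
b 66.0 124.0 46 17 32 
b 53.0 -74.0 52 19 32 
b 90.0 -56.0 56 18 32 
o -26.0 -20.0 82 32 35 dark
o -3.0 32.0 81 32 32 
o -3.0 -104.0 123 26 74
```

View pics/c6.png

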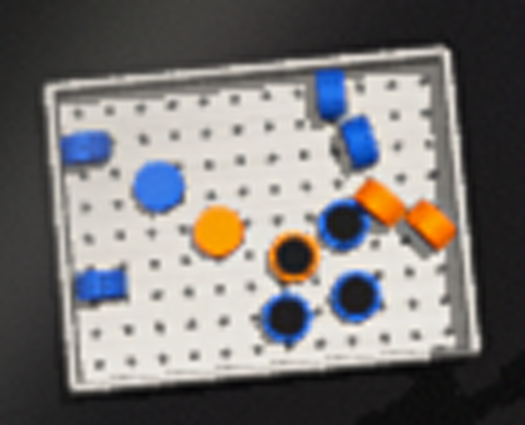

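```bash
python3 -c "
from h import *
a=go([490,-190,300],ori(49));b=go([490,-150,290],ori(93),cur=a);G(-45.8,-28.5,80,104.7,cur=b)"
```

```text
t [0.017  0.0063 0.021 ] r [-1.900e-03 -6.000e-04 -9.945e-01] rows 1.0 6.0
t [0.0262 0.0302 0.01  ] r [ 0.      0.     -0.9778] rows 1.0 6.0
t [-0.0405  0.1262  0.0242] r [ 0.    0.   -0.26] rows 3.0 2.0
```

```bash
python3 -m creep '[{"tx":0.017,"ty":0.006,"tz":0.021,"rx":0,"ry":0,"rz":-0.995,"hand":1},{"tx":0.017,"ty":0.006,"tz":0.021,"rx":0,"ry":0,"rz":-0.995,"hand":1},{"tx":0.017,"ty":0.006,"tz":0.021,"rx":0,"ry":0,"rz":-0.995,"hand":1},{"tx":0.017,"ty":0.006,"tz":0.021,"rx":0,"ry":0,"rz":-0.995,"hand":1},{"tx":0.017,"ty":0.006,"tz":0.021,"rx":0,"ry":0,"rz":-0.995,"hand":1},{"tx":0.017,"ty":0.006,"tz":0.021,"rx":0,"ry":0,"rz":-0.995,"hand":1}]'
python3 -m creep '[{"tx":0.026,"ty":0.03,"tz":0.01,"rx":0,"ry":0,"rz":-0.978,"hand":1},{"tx":0.026,"ty":0.03,"tz":0.01,"rx":0,"ry":0,"rz":-0.978,"hand":1},{"tx":0.026,"ty":0.03,"tz":0.01,"rx":0,"ry":0,"rz":-0.978,"hand":1},{"tx":0.026,"ty":0.03,"tz":0.01,"rx":0,"ry":0,"rz":-0.978,"hand":1},{"tx":0.026,"ty":0.03,"tz":0.01,"rx":0,"ry":0,"rz":-0.978,"hand":1},{"tx":0.026,"ty":0.03,"tz":0.01,"rx":0,"ry":0,"rz":-0.978,"hand":1}]'
python3 -m creep '[{"tx":-0.04,"ty":0.126,"tz":0.024,"rx":0,"ry":0,"rz":-0.26,"hand":1},{"tx":-0.04,"ty":0.126,"tz":0.024,"rx":0,"ry":0,"rz":-0.26,"hand":1},{"tx":-0.04,"ty":0.126,"tz":0.024,"rx":0,"ry":0,"rz":-0.26,"hand":1},{"tx":-0.04,"ty":0.126,"tz":0.024,"rx":0,"ry":0,"rz":-0.26,"hand":1},{"tx":-0.04,"ty":0.126,"tz":0.024,"rx":0,"ry":0,"rz":-0.26,"hand":1}]'
python3 -c "
from h import *
st();G(-45.8,-28.5,16,104.7)"
```

```text
t: 32.6
tcp_pos: [491.1, -184.5, 300.7]
tcp_rot: [0.344, 0.939, 0.001, -0.0]
force: [0.5, -0.3, -1.0]
width: 13.3
grip_force: 59.8
t: 33.2
tcp_pos: [490.6, -145.5, 290.7]
tcp_rot: [-0.031, 1.0, 0.001, -0.0]
force: [-1.0, 0.2, -1.4]
width: 13.4
grip_force: 59.7
t: 33.7
tcp_pos: [522.7, -16.8, 266.7]
tcp_rot: [-0.131, 0.991, 0.0, -0.0]
force: [-0.0, -0.7, -0.7]
width: 13.0
grip_force: 59.8
t 33.7 tcp [522.7 -16.8 266.7] z [-0.  0. -1.] y [-0.26   0.966  0.   ] q [ 0.63  0.43 -0.96  1.7   0.38  1.21  1.41] F [-0.  -0.7 -0.7] w 13.0 g 59.8
t [ 0.0002 -0.0052  0.0649] r [ 0.0006 -0.0005  0.0084] rows 2.0 1.0
```

```bash
python3 -m creep '[{"tx":0,"ty":-0.005,"tz":0.01,"rx":0,"ry":0,"rz":0.008,"hand":1},{"tx":0,"ty":-0.005,"tz":0.04,"rx":0,"ry":0,"rz":0.008,"hand":1},{"tx":0,"ty":-0.005,"tz":0.065,"rx":0,"ry":0,"rz":0.008,"hand":1},{"tx":0,"ty":-0.005,"tz":0.065,"rx":0,"ry":0,"rz":0.008,"hand":1},{"tx":-0.008,"ty":-0.005,"tz":0.065,"rx":0,"ry":0,"rz":0.008,"hand":1},{"tx":-0.016,"ty":-0.005,"tz":0.065,"rx":0,"ry":0,"rz":0.008,"hand":1},{"tx":-0.024,"ty":-0.005,"tz":0.065,"rx":0,"ry":0,"rz":0.008,"hand":1},{"tx":-0.032,"ty":-0.005,"tz":0.065,"rx":0,"ry":0,"rz":0.008,"hand":1},{"tx":-0.04,"ty":-0.005,"tz":0.065,"rx":0,"ry":0,"rz":0.008,"hand":1},{"tx":-0.048,"ty":-0.005,"tz":0.065,"rx":0,"ry":0,"rz":0.008,"hand":1},{"tx":-0.054,"ty":-0.005,"tz":0.065,"rx":0,"ry":0,"rz":0.008,"hand":1},{"tx":-0.054,"ty":-0.005,"tz":0.065,"rx":0,"ry":0,"rz":0.008,"hand":1}]'
python3 -m creep '[{"tx":0.006,"ty":0,"tz":-0.03,"rx":0,"ry":0,"rz":0.1,"hand":1},{"tx":0.01,"ty":0,"tz":-0.066,"rx":0,"ry":0,"rz":0.222,"hand":1},{"tx":0.01,"ty":0,"tz":-0.066,"rx":0,"ry":0,"rz":0.222,"hand":1},{"tx":0.01,"ty":0,"tz":-0.066,"rx":0,"ry":0,"rz":0.222,"hand":1}]'
python3 -c "
from h import *
st();a=G(10,-119,80,94.7);G(10,-119,16,94.7,cur=a)
for c in caps(snapshot('top')['frame']):print(*c)"
```

```text
t: 34.9
tcp_pos: [576.9, -8.3, 201.6]
tcp_rot: [-0.129, 0.992, 0.001, 0.0]
force: [0.3, 1.1, -1.2]
width: 13.3
grip_force: 59.7
t: 35.3
tcp_pos: [566.6, -11.4, 268.4]
tcp_rot: [-0.042, 0.999, -0.0, 0.001]
force: [-0.9, 1.4, -1.3]
width: 13.3
grip_force: 59.8
t 35.3 tcp [566.6 -11.4 268.4] z [ 0.001 -0.    -1.   ] y [-0.085  0.996 -0.   ] q [ 0.53  0.48 -0.88  1.59  0.39  1.25  1.24] F [-0.9  1.4 -1.3] w 13.3 g 59.8
t [-0.0121 -0.0975  0.0026] r [-0.0006  0.0018  0.0035] rows 2.0 1.0
t [0.    0.    0.064] r [0. 0. 0.] rows 2.0 0.0
b -77.0 0.0 13 7 23 
b -33.0 121.0 53 18 32 
b 33.0 72.0 77 28 32 
b 66.0 124.0 50 18 32 
o -5.0 36.0 59 22 35
```

Now L: push along −x (tool +x).

```bash
python3 -m creep '[{"tx":-0.012,"ty":-0.05,"tz":0,"rx":0,"ry":0,"rz":0,"hand":1},{"tx":-0.012,"ty":-0.097,"tz":0,"rx":0,"ry":0,"rz":0,"hand":1},{"tx":-0.012,"ty":-0.097,"tz":0,"rx":0,"ry":0,"rz":0,"hand":1},{"tx":-0.012,"ty":-0.097,"tz":0,"rx":0,"ry":0,"rz":0,"hand":1}]'
python3 -c "
from h import *
st();a=G(10,-119,16,94.7);print(w2t(get_obs()['tcp_pos']))"
python3 -m creep '[{"tx":0,"ty":0,"tz":0.03,"rx":0,"ry":0,"rz":0,"hand":1},{"tx":0,"ty":0,"tz":0.066,"rx":0,"ry":0,"rz":0,"hand":1},{"tx":0,"ty":0,"tz":0.066,"rx":0,"ry":0,"rz":0,"hand":1},{"tx":0.008,"ty":0,"tz":0.066,"rx":0,"ry":0,"rz":0,"hand":1},{"tx":0.016,"ty":0,"tz":0.066,"rx":0,"ry":0,"rz":0,"hand":1},{"tx":0.024,"ty":0,"tz":0.066,"rx":0,"ry":0,"rz":0,"hand":1},{"tx":0.032,"ty":0,"tz":0.066,"rx":0,"ry":0,"rz":0,"hand":1},{"tx":0.04,"ty":0,"tz":0.066,"rx":0,"ry":0,"rz":0,"hand":1},{"tx":0.048,"ty":0,"tz":0.066,"rx":0,"ry":0,"rz":0,"hand":1},{"tx":0.052,"ty":0,"tz":0.066,"rx":0,"ry":0,"rz":0,"hand":1},{"tx":0.052,"ty":0,"tz":0.066,"rx":0,"ry":0,"rz":0,"hand":1}]'
python3 -m creep '[{"tx":-0.006,"ty":0,"tz":-0.03,"rx":0,"ry":0,"rz":0,"hand":1},{"tx":-0.01,"ty":0,"tz":-0.066,"rx":0,"ry":0,"rz":0,"hand":1},{"tx":-0.01,"ty":-0.05,"tz":-0.08,"rx":0,"ry":0,"rz":0,"hand":1},{"tx":-0.01,"ty":-0.1,"tz":-0.1,"rx":0,"ry":0,"rz":0,"hand":1},{"tx":-0.01,"ty":-0.12,"tz":-0.1,"rx":0,"ry":0,"rz":0,"hand":1},{"tx":-0.01,"ty":-0.12,"tz":-0.1,"rx":0,"ry":0,"rz":0,"hand":1}]'
python3 -c "
from h import *
st();f=snapshot('top')['frame'];cv2.imwrite('pics/top7.png',f)
for c in caps(f):print(*c)"
```

```text
t: 35.75
tcp_pos: [585.9, -108.9, 265.7]
tcp_rot: [-0.041, 0.999, 0.001, -0.002]
force: [-0.2, 1.1, -0.4]
width: 13.1
grip_force: 59.7
t 35.75 tcp [ 585.9 -108.9  265.7] z [-0.003  0.001 -1.   ] y [-0.081  0.997  0.001] q [ 0.66  0.54 -0.86  1.52  0.41  1.28  1.4 ] F [-0.2  1.1 -0.4] w 13.1 g 59.7
t [-0.0014  0.0012  0.0639] r [ 0.0019 -0.0041 -0.0009] rows 2.0 1.0
[   8.84384993 -120.31654603]
t: 36.85
tcp_pos: [534.2, -111.7, 201.8]
tcp_rot: [-0.042, 0.999, -0.0, -0.0]
force: [-0.6, -0.1, -0.3]
width: 13.1
grip_force: 59.8
t: 37.45
tcp_pos: [554.8, -235.7, 301.1]
tcp_rot: [-0.038, 0.999, -0.001, -0.0]
force: [0.4, -0.2, -1.6]
width: 13.1
grip_force: 59.7
t 37.45 tcp [ 554.8 -235.7  301.1] z [-0.    -0.001 -1.   ] y [-0.076  0.997 -0.001] q [ 0.87  0.52 -0.87  1.44  0.4   1.37  1.63] F [ 0.4 -0.2 -1.6] w 13.1 g 59.7
b -71.0 -11.0 75 32 32 dark
b -60.0 -62.0 75 32 32 dark
b -33.0 120.0 55 18 32 
b -6.0 -58.0 77 30 32 dark
b 33.0 73.0 74 28 32 
b 66.0 124.0 46 17 32 
b 53.0 -74.0 52 19 32 
b 90.0 -56.0 56 18 32 
o -59.0 -115.0 58 20 32 
o -3.0 32.0 81 32 32 
o 7.0 -85.0 55 17 32 
o 27.0 -9.0 83 32 32 dark
```

```bash
python3 -c "
from h import *
a=G(23.7,-52,80,67.9);b=G(-5,-80,80,67.9,cur=a);G(89,-86,80,94.7,cur=a)"
```

```text
t [-0.0556  0.189   0.0353] r [ 0.0011 -0.0009  0.593 ] rows 5.0 4.0
t [ 0.013  -0.0379  0.    ] r [0. 0. 0.] rows 1.0 0.0
t [-0.0736 -0.0009  0.    ] r [ 0.      0.     -0.5956] rows 2.0 4.0
```

```bash
python3 -m creep '[{"tx":-0.056,"ty":0.189,"tz":0.035,"rx":0,"ry":0,"rz":0.593,"hand":1},{"tx":-0.056,"ty":0.189,"tz":0.035,"rx":0,"ry":0,"rz":0.593,"hand":1},{"tx":-0.056,"ty":0.189,"tz":0.035,"rx":0,"ry":0,"rz":0.593,"hand":1},{"tx":-0.056,"ty":0.189,"tz":0.035,"rx":0,"ry":0,"rz":0.593,"hand":1},{"tx":-0.056,"ty":0.189,"tz":0.035,"rx":0,"ry":0,"rz":0.593,"hand":1},{"tx":-0.056,"ty":0.189,"tz":0.035,"rx":0,"ry":0,"rz":0.593,"hand":1},{"tx":-0.056,"ty":0.189,"tz":0.035,"rx":0,"ry":0,"rz":0.593,"hand":1}]'
python3 -c "
from h import *
st();a=G(23.7,-52,16,67.9)"
```

```text
t: 38.2
tcp_pos: [594.6, -37.4, 266.6]
tcp_rot: [0.19, 0.982, -0.0, -0.0]
force: [0.3, -0.0, -1.0]
width: 13.3
grip_force: 59.7
t 38.2 tcp [594.6 -37.4 266.6] z [-0.001 -0.    -1.   ] y [ 0.372  0.928 -0.   ] q [ 0.48  0.51 -0.75  1.52  0.35  1.26  0.87] F [ 0.3 -0.  -1. ] w 13.3 g 59.7
t [-0.0013 -0.0018  0.0648] r [-0.0005 -0.0007  0.0055] rows 2.0 1.0
```

```bash
python3 -m creep '[{"tx":-0.001,"ty":-0.001,"tz":0.03,"rx":0,"ry":0,"rz":0,"hand":1},{"tx":-0.001,"ty":-0.001,"tz":0.065,"rx":0,"ry":0,"rz":0,"hand":1},{"tx":-0.001,"ty":-0.001,"tz":0.065,"rx":0,"ry":0,"rz":0,"hand":1},{"tx":-0.001,"ty":-0.004,"tz":0.065,"rx":0,"ry":0,"rz":0,"hand":1},{"tx":-0.001,"ty":-0.008,"tz":0.065,"rx":0,"ry":0,"rz":0,"hand":1},{"tx":-0.001,"ty":-0.012,"tz":0.065,"rx":0,"ry":0,"rz":0,"hand":1},{"tx":-0.001,"ty":-0.016,"tz":0.065,"rx":0,"ry":0,"rz":0,"hand":1},{"tx":-0.001,"ty":-0.02,"tz":0.065,"rx":0,"ry":0,"rz":0,"hand":1},{"tx":-0.001,"ty":-0.024,"tz":0.065,"rx":0,"ry":0,"rz":0,"hand":1},{"tx":-0.001,"ty":-0.028,"tz":0.065,"rx":0,"ry":0,"rz":0,"hand":1},{"tx":-0.001,"ty":-0.031,"tz":0.065,"rx":0,"ry":0,"rz":0,"hand":1},{"tx":-0.001,"ty":-0.031,"tz":0.065,"rx":0,"ry":0,"rz":0,"hand":1}]'
python3 -m creep '[{"tx":0,"ty":0.006,"tz":-0.03,"rx":0,"ry":0,"rz":0,"hand":1},{"tx":0,"ty":0.01,"tz":-0.066,"rx":0,"ry":0,"rz":0,"hand":1},{"tx":-0.03,"ty":0.02,"tz":-0.066,"rx":0,"ry":0,"rz":-0.3,"hand":1},{"tx":-0.06,"ty":0.03,"tz":-0.066,"rx":0,"ry":0,"rz":-0.6,"hand":1},{"tx":-0.073,"ty":0.03,"tz":-0.066,"rx":0,"ry":0,"rz":-0.6,"hand":1},{"tx":-0.073,"ty":0.03,"tz":-0.066,"rx":0,"ry":0,"rz":-0.6,"hand":1},{"tx":-0.073,"ty":0.03,"tz":-0.066,"rx":0,"ry":0,"rz":-0.6,"hand":1}]'
python3 -c "
from h import *
st();a=G(89,-86,80,94.7);a=G(89,-86,16,94.7)
for c in caps(snapshot('top')['frame']):print(*c)"
```

```text
t: 39.4
tcp_pos: [584.0, -66.8, 201.6]
tcp_rot: [0.19, 0.982, 0.0, -0.0]
force: [-0.7, 1.1, -0.5]
width: 13.2
grip_force: 59.8
t: 40.1
tcp_pos: [662.6, -65.1, 267.1]
tcp_rot: [-0.044, 0.999, 0.001, -0.001]
force: [-0.2, -0.5, 0.0]
width: 13.4
grip_force: 59.7
t 40.1 tcp [662.6 -65.1 267.1] z [-0.001  0.001 -1.   ] y [-0.087  0.996  0.002] q [ 0.5   0.65 -0.84  1.31  0.47  1.39  1.33] F [-0.2 -0.5  0. ] w 13.4 g 59.7
t [-0.0001 -0.003   0.0013] r [ 0.002  -0.0016  0.0067] rows 1.0 1.0
t [-0.0001 -0.0031  0.0653] r [ 0.002  -0.0016  0.0067] rows 2.0 1.0
b -71.0 -11.0 75 32 32 dark
b -60.0 -62.0 75 32 32 dark
b -33.0 121.0 53 18 32 
b -6.0 -57.0 76 30 32 dark
b 34.0 72.0 71 28 32 
b 66.0 124.0 50 18 32 
b 72.0 -65.0 110 27 74 
o -60.0 -116.0 62 22 35 
o -13.0 -105.0 55 22 33 
o -2.0 32.0 83 32 35 
o 28.0 -8.0 83 32 35 dark
```

```bash
python3 -m creep '[{"tx":0,"ty":-0.003,"tz":0.03,"rx":0,"ry":0,"rz":0,"hand":1},{"tx":0,"ty":-0.003,"tz":0.065,"rx":0,"ry":0,"rz":0,"hand":1},{"tx":0,"ty":-0.003,"tz":0.065,"rx":0,"ry":0,"rz":0,"hand":1},{"tx":0,"ty":0.004,"tz":0.065,"rx":0,"ry":0,"rz":0,"hand":1},{"tx":0,"ty":0.01,"tz":0.065,"rx":0,"ry":0,"rz":0,"hand":1},{"tx":0,"ty":0.016,"tz":0.065,"rx":0,"ry":0,"rz":0,"hand":1},{"tx":0,"ty":0.022,"tz":0.065,"rx":0,"ry":0,"rz":0,"hand":1},{"tx":0,"ty":0.028,"tz":0.065,"rx":0,"ry":0,"rz":0,"hand":1},{"tx":0,"ty":0.032,"tz":0.065,"rx":0,"ry":0,"rz":0,"hand":1},{"tx":0,"ty":0.032,"tz":0.065,"rx":0,"ry":0,"rz":0,"hand":1}]'
python3 -m creep '[{"tx":0,"ty":-0.006,"tz":-0.03,"rx":0,"ry":0,"rz":0.1,"hand":1},{"tx":0,"ty":-0.01,"tz":-0.066,"rx":0,"ry":0,"rz":0.3,"hand":1},{"tx":0,"ty":-0.06,"tz":-0.08,"rx":0,"ry":0,"rz":0.5,"hand":1},{"tx":0,"ty":-0.11,"tz":-0.1,"rx":0,"ry":0,"rz":0.7,"hand":1},{"tx":0.03,"ty":-0.16,"tz":-0.1,"rx":0,"ry":0,"rz":0.9,"hand":1},{"tx":0.06,"ty":-0.2,"tz":-0.1,"rx":0,"ry":0,"rz":1,"hand":1},{"tx":0.06,"ty":-0.2,"tz":-0.1,"rx":0,"ry":0,"rz":1,"hand":1},{"tx":0.06,"ty":-0.2,"tz":-0.1,"rx":0,"ry":0,"rz":1,"hand":1}]'
python3 -c "
from h import *
st();f=snapshot('top')['frame'];cv2.imwrite('pics/top8.png',f)
for c in caps(f):print(*c)"
```

```text
t: 41.15
tcp_pos: [660.1, -32.6, 202.9]
tcp_rot: [-0.045, 0.999, 0.0, 0.0]
force: [-0.3, -0.0, -1.3]
width: 13.1
grip_force: 59.7
t: 41.95
tcp_pos: [616.8, -242.3, 302.5]
tcp_rot: [0.343, 0.939, -0.001, -0.0]
force: [0.2, 0.9, -0.3]
width: 13.2
grip_force: 59.8
t 41.95 tcp [ 616.8 -242.3  302.5] z [-0.001 -0.001 -1.   ] y [ 0.645  0.764 -0.002] q [ 0.68  0.58 -0.65  1.26  0.34  1.41  0.93] F [ 0.2  0.9 -0.3] w 13.2 g 59.8
b -71.0 -11.0 77 32 32 dark
b -60.0 -63.0 74 30 32 dark
b -33.0 120.0 55 18 32 
b -6.0 -57.0 75 30 32 dark
b 33.0 73.0 74 28 32 
b 66.0 124.0 46 17 32 
b 53.0 -74.0 52 19 32 
b 88.0 -26.0 53 18 32 
o -59.0 -116.0 56 20 32 
o -14.0 -106.0 61 22 32 
o -3.0 32.0 81 32 32 
o 27.0 -9.0 83 32 32 dark
```

```bash
python3 -c "
from h import *
a=go([560,-190,290],ori(90));G(-36,-117,80,94.7,cur=a)"
```

```text
t [0.076  0.0006 0.0126] r [ 7.000e-04 -6.000e-04 -8.879e-01] rows 2.0 5.0
t [0.0191 0.0807 0.0242] r [ 0.      0.     -0.1044] rows 2.0 1.0
```

```bash
python3 -m creep '[{"tx":0.076,"ty":0,"tz":0.012,"rx":0,"ry":0,"rz":-0.888,"hand":1},{"tx":0.076,"ty":0,"tz":0.012,"rx":0,"ry":0,"rz":-0.888,"hand":1},{"tx":0.076,"ty":0,"tz":0.012,"rx":0,"ry":0,"rz":-0.888,"hand":1},{"tx":0.076,"ty":0,"tz":0.012,"rx":0,"ry":0,"rz":-0.888,"hand":1},{"tx":0.076,"ty":0,"tz":0.012,"rx":0,"ry":0,"rz":-0.888,"hand":1},{"tx":0.076,"ty":0,"tz":0.012,"rx":0,"ry":0,"rz":-0.888,"hand":1},{"tx":0.076,"ty":0,"tz":0.012,"rx":0,"ry":0,"rz":-0.888,"hand":1}]'
python3 -m creep '[{"tx":0.019,"ty":0.04,"tz":0.024,"rx":0,"ry":0,"rz":-0.104,"hand":1},{"tx":0.019,"ty":0.08,"tz":0.024,"rx":0,"ry":0,"rz":-0.104,"hand":1},{"tx":0.019,"ty":0.08,"tz":0.024,"rx":0,"ry":0,"rz":-0.104,"hand":1},{"tx":0.019,"ty":0.08,"tz":0.024,"rx":0,"ry":0,"rz":-0.104,"hand":1},{"tx":0.019,"ty":0.08,"tz":0.024,"rx":0,"ry":0,"rz":-0.104,"hand":1}]'
python3 -c "
from h import *
st();G(-36,-117,16,94.7);print(w2t(get_obs()['tcp_pos']))"
```

```text
t: 42.7
tcp_pos: [560.6, -188.0, 290.6]
tcp_rot: [-0.001, 1.0, 0.001, 0.0]
force: [-0.4, -0.0, -0.6]
width: 13.3
grip_force: 59.8
t: 43.2
tcp_pos: [541.3, -110.2, 266.8]
tcp_rot: [-0.041, 0.999, -0.0, 0.0]
force: [-0.9, -0.5, -1.5]
width: 13.2
grip_force: 59.7
t 43.2 tcp [ 541.3 -110.2  266.8] z [ 0. -0. -1.] y [-0.081  0.997 -0.   ] q [ 0.73  0.47 -0.89  1.63  0.38  1.23  1.41] F [-0.9 -0.5 -1.5] w 13.2 g 59.7
t [0.0003 0.001  0.065 ] r [-0.0002  0.0002 -0.0007] rows 2.0 1.0
[ -35.69221308 -117.98503578]
```

```bash
python3 -m creep '[{"tx":0,"ty":0.001,"tz":0.02,"rx":0,"ry":0,"rz":0,"hand":1},{"tx":0,"ty":0.001,"tz":0.04,"rx":0,"ry":0,"rz":0,"hand":1},{"tx":0,"ty":0.001,"tz":0.065,"rx":0,"ry":0,"rz":0,"hand":1},{"tx":0,"ty":0.001,"tz":0.065,"rx":0,"ry":0,"rz":0,"hand":1},{"tx":0.005,"ty":0.001,"tz":0.065,"rx":0,"ry":0,"rz":0,"hand":1},{"tx":0.01,"ty":0.001,"tz":0.065,"rx":0,"ry":0,"rz":0,"hand":1},{"tx":0.015,"ty":0.001,"tz":0.065,"rx":0,"ry":0,"rz":0,"hand":1},{"tx":0.02,"ty":0.001,"tz":0.065,"rx":0,"ry":0,"rz":0,"hand":1},{"tx":0.02,"ty":0.001,"tz":0.065,"rx":0,"ry":0,"rz":0,"hand":1}]'
python3 -m creep '[{"tx":-0.005,"ty":0,"tz":-0.03,"rx":0,"ry":0,"rz":0,"hand":1},{"tx":-0.005,"ty":0,"tz":-0.066,"rx":0,"ry":0,"rz":0,"hand":1},{"tx":-0.005,"ty":-0.05,"tz":-0.09,"rx":0,"ry":0,"rz":0,"hand":1},{"tx":-0.005,"ty":-0.1,"tz":-0.12,"rx":0,"ry":0,"rz":0,"hand":1},{"tx":-0.005,"ty":-0.15,"tz":-0.15,"rx":0,"ry":0,"rz":0,"hand":1},{"tx":0,"ty":-0.18,"tz":-0.18,"rx":0,"ry":0,"rz":0,"hand":1},{"tx":0,"ty":-0.18,"tz":-0.18,"rx":0,"ry":0,"rz":0,"hand":1},{"tx":0,"ty":-0.18,"tz":-0.18,"rx":0,"ry":0,"rz":0,"hand":1}]'
python3 - <<'E'
from h import *
st();o=get_obs();f=snapshot('top')['frame'];cv2.imwrite('pics/top9.png',f)
L=caps(f)
for c in L:print(*c)
P=np.array([c[1:3] for c in L]);from scipy.spatial.distance import pdist,squareform
D=squareform(pdist(P))+999*np.eye(len(P));print(D.min(1).round())
cv2.imwrite('pics/c9.png',np.vstack([crop('',262,195,105,85,5,f),cv2.resize(crop('scene',150,160,150,60,3.5),(525,170))])[:600])
go([436,-358,400],ori(80))
E
```

```text
t: 44.1
tcp_pos: [520.2, -110.5, 202.2]
tcp_rot: [-0.041, 0.999, -0.0, 0.0]
force: [-0.0, -0.0, -0.3]
width: 13.4
grip_force: 59.7
t: 44.9
tcp_pos: [536.0, -292.2, 382.6]
tcp_rot: [-0.039, 0.999, -0.0, 0.001]
force: [1.3, 0.5, -1.8]
width: 13.3
grip_force: 59.8
t 44.9 tcp [ 536.  -292.2  382.6] z [ 0.002 -0.    -1.   ] y [-0.079  0.997 -0.001] q [ 0.94  0.5  -0.88  1.24  0.38  1.56  1.77] F [ 1.3  0.5 -1.8] w 13.3 g 59.8
b -71.0 -11.0 75 32 32 dark
b -60.0 -62.0 75 32 32 dark
b -33.0 120.0 55 18 32 
b -6.0 -58.0 77 30 32 dark
b 33.0 73.0 74 28 32 
b 66.0 124.0 46 17 32 
b 53.0 -74.0 51 19 32 
b 88.0 -26.0 53 18 32 
o -74.0 -115.0 62 22 35 
o -3.0 32.0 81 32 32 
o -4.0 -96.0 57 20 35 
o 27.0 -9.0 83 32 32 dark
[52. 52. 81. 38. 55. 61. 59. 59. 55. 51. 38. 51.]
t [ 0.1053 -0.0608 -0.019 ] r [ 0.0019 -0.0009  0.3296] rows 3.0 2.0
```

View pics/c9.png

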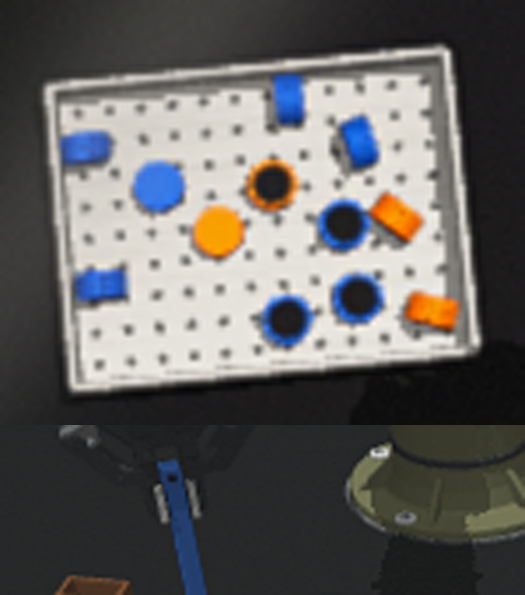

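K was nudged to (-4,-96), 38 mm from F, so it needs one more diagonal nudge toward (-17,-109). Everything else is apart.

```bash
python3 -c "
from h import *
a=G(23,-69,90,49.7);print(a[0])"
```

```text
t [-0.0793  0.2259  0.1056] r [ 0.0016 -0.0014  1.0029] rows 6.0 6.0
[595.77641699 -56.58339399 275.8       ]
```

```bash
python3 -m creep '[{"tx":-0.079,"ty":0.226,"tz":0.106,"rx":0,"ry":0,"rz":1,"hand":1},{"tx":-0.079,"ty":0.226,"tz":0.106,"rx":0,"ry":0,"rz":1,"hand":1},{"tx":-0.079,"ty":0.226,"tz":0.106,"rx":0,"ry":0,"rz":1,"hand":1},{"tx":-0.079,"ty":0.226,"tz":0.106,"rx":0,"ry":0,"rz":1,"hand":1},{"tx":-0.079,"ty":0.226,"tz":0.106,"rx":0,"ry":0,"rz":1,"hand":1},{"tx":-0.079,"ty":0.226,"tz":0.106,"rx":0,"ry":0,"rz":1,"hand":1},{"tx":-0.079,"ty":0.226,"tz":0.106,"rx":0,"ry":0,"rz":1,"hand":1},{"tx":-0.079,"ty":0.226,"tz":0.106,"rx":0,"ry":0,"rz":1,"hand":1},{"tx":-0.079,"ty":0.226,"tz":0.106,"rx":0,"ry":0,"rz":1,"hand":1}]'
python3 -c "
from h import *
st();G(23,-69,16,49.7)"
```

```text
t: 45.9
tcp_pos: [595.5, -59.4, 275.9]
tcp_rot: [0.344, 0.939, -0.0, 0.0]
force: [-0.3, -0.2, -1.7]
width: 13.0
grip_force: 59.8
t 45.9 tcp [595.5 -59.4 275.9] z [-0. -0. -1.] y [ 0.646  0.763 -0.   ] q [ 0.48  0.49 -0.69  1.5   0.32  1.27  0.62] F [-0.3 -0.2 -1.7] w 13.0 g 59.8
t [0.0016 0.0023 0.0741] r [-0.0005  0.0004  0.0007] rows 2.0 1.0
```

```bash
python3 -m creep '[{"tx":0.002,"ty":0.002,"tz":0.03,"rx":0,"ry":0,"rz":0,"hand":1},{"tx":0.002,"ty":0.002,"tz":0.06,"rx":0,"ry":0,"rz":0,"hand":1},{"tx":0.002,"ty":0.002,"tz":0.074,"rx":0,"ry":0,"rz":0,"hand":1},{"tx":0.002,"ty":0.002,"tz":0.074,"rx":0,"ry":0,"rz":0,"hand":1},{"tx":0.002,"ty":-0.002,"tz":0.074,"rx":0,"ry":0,"rz":0,"hand":1},{"tx":0.002,"ty":-0.006,"tz":0.074,"rx":0,"ry":0,"rz":0,"hand":1},{"tx":0.002,"ty":-0.01,"tz":0.074,"rx":0,"ry":0,"rz":0,"hand":1},{"tx":0.002,"ty":-0.013,"tz":0.074,"rx":0,"ry":0,"rz":0,"hand":1},{"tx":0.002,"ty":-0.016,"tz":0.074,"rx":0,"ry":0,"rz":0,"hand":1},{"tx":0.002,"ty":-0.019,"tz":0.074,"rx":0,"ry":0,"rz":0,"hand":1},{"tx":0.002,"ty":-0.019,"tz":0.074,"rx":0,"ry":0,"rz":0,"hand":1}]'
python3 -m creep '[{"tx":0,"ty":0.004,"tz":-0.03,"rx":0,"ry":0,"rz":0,"hand":1},{"tx":0,"ty":0.004,"tz":-0.075,"rx":0,"ry":0,"rz":0,"hand":1},{"tx":0.02,"ty":-0.046,"tz":-0.1,"rx":0,"ry":0,"rz":0,"hand":1},{"tx":0.04,"ty":-0.09,"tz":-0.12,"rx":0,"ry":0,"rz":-0.1,"hand":1},{"tx":0.06,"ty":-0.13,"tz":-0.14,"rx":0,"ry":0,"rz":-0.25,"hand":1},{"tx":0.08,"ty":-0.17,"tz":-0.16,"rx":0,"ry":0,"rz":-0.4,"hand":1},{"tx":0.09,"ty":-0.21,"tz":-0.18,"rx":0,"ry":0,"rz":-0.55,"hand":1},{"tx":0.09,"ty":-0.24,"tz":-0.18,"rx":0,"ry":0,"rz":-0.67,"hand":1},{"tx":0.09,"ty":-0.24,"tz":-0.18,"rx":0,"ry":0,"rz":-0.67,"hand":1},{"tx":0.09,"ty":-0.24,"tz":-0.18,"rx":0,"ry":0,"rz":-0.67,"hand":1}]'
python3 - <<'E'
from h import *
st();f=snapshot('top')['frame'];cv2.imwrite('pics/top10.png',f)
L=caps(f)
for c in L:print(*c)
P=np.array([c[1:3] for c in L]);from scipy.spatial.distance import pdist,squareform
D=squareform(pdist(P))+999*np.eye(len(P));print(D.min(1).round())
go([436,-358,400],ori(80.8))
E
```

```text
t: 47.0
tcp_pos: [581.7, -71.5, 201.8]
tcp_rot: [0.344, 0.939, 0.0, -0.0]
force: [0.2, 0.5, -0.3]
width: 13.0
grip_force: 59.7
t: 48.0
tcp_pos: [357.7, -196.9, 381.9]
tcp_rot: [0.09, 0.996, -0.0, 0.0]
force: [1.5, 0.4, -1.4]
width: 13.4
grip_force: 59.8
t 48.0 tcp [ 357.7 -196.9  381.9] z [ 0.    -0.001 -1.   ] y [ 0.179  0.984 -0.   ] q [ 1.14  0.08 -0.77  1.72  0.06  1.37  1.75] F [ 1.5  0.4 -1.4] w 13.4 g 59.8
b -71.0 -11.0 75 32 32 dark
b -60.0 -62.0 75 32 32 dark
b -33.0 120.0 55 18 32 
b -7.0 -57.0 77 30 32 dark
b 33.0 73.0 74 28 32 
b 66.0 124.0 46 17 32 
b 53.0 -74.0 52 19 32 
b 88.0 -26.0 53 18 32 
o -74.0 -115.0 62 22 35 
o -19.0 -113.0 60 20 35 
o -3.0 32.0 81 32 32 
o 27.0 -9.0 83 32 32 dark
[52. 52. 81. 53. 55. 61. 59. 59. 55. 55. 51. 51.]
t [-0.105  -0.1458 -0.0183] r [ 0.0005  0.0003 -0.0222] rows 4.0 1.0
```

```bash
python3 -m creep '[{"tx":-0.104,"ty":-0.145,"tz":-0.018,"rx":0,"ry":0,"rz":-0.022,"hand":1},{"tx":-0.104,"ty":-0.145,"tz":-0.018,"rx":0,"ry":0,"rz":-0.022,"hand":1},{"tx":-0.104,"ty":-0.145,"tz":-0.018,"rx":0,"ry":0,"rz":-0.022,"hand":1},{"tx":-0.104,"ty":-0.145,"tz":-0.018,"rx":0,"ry":0,"rz":-0.022,"hand":1},{"tx":-0.104,"ty":-0.145,"tz":-0.018,"rx":0,"ry":0,"rz":-0.022,"hand":1},{"tx":-0.104,"ty":-0.145,"tz":-0.018,"rx":0,"ry":0,"rz":-0.022,"hand":1},{"tx":-0.104,"ty":-0.145,"tz":-0.018,"rx":0,"ry":0,"rz":-0.022,"hand":1}]'
python3 -c "
from h import *
st();go([435,-357.5,340],ori(80.8));go([435,-357.5,199],ori(80.8))
t=np.array(get_obs()['tcp_pos'])-[0,0,185.8];f=snapshot('scene')['frame'];u=proj('scene',t);print(u);hs=cv2.cvtColor(f[170:260,150:220],cv2.COLOR_BGR2HSV);m=cv2.inRange(hs,(100,100,40),(125,255,255));y,x=np.nonzero(m);k=y>y.max()-5;print('handle bottom px',x[k].mean()+150,y.max()+170,'expected',proj('scene',t+[0,0,72]))"
```

```text
t: 48.75
tcp_pos: [436.3, -354.9, 399.5]
tcp_rot: [0.078, 0.997, 0.001, -0.0]
force: [0.9, 0.8, -1.5]
width: 13.4
grip_force: 59.7
t 48.75 tcp [ 436.3 -354.9  399.5] z [-0.     0.002 -1.   ] y [0.155 0.988 0.001] q [ 1.1   0.38 -0.73  1.33  0.25  1.52  1.81] F [ 0.9  0.8 -1.5] w 13.4 g 59.7
t [ 0.0008 -0.0028  0.0595] r [ 0.0019 -0.0004  0.0062] rows 2.0 1.0
t [ 0.0008 -0.003   0.2005] r [ 0.0019 -0.0004  0.0062] rows 5.0 1.0
[181.52755894 224.61932156]
handle bottom px 176.34615384615384 205 expected [176.93414503 203.11540873]
```

Spreader still straight in the grip. Descend into the sleeve.

```bash
python3 -m creep '[{"tx":0.001,"ty":-0.003,"tz":0.03,"rx":0,"ry":0,"rz":0,"hand":1},{"tx":0.001,"ty":-0.003,"tz":0.06,"rx":0,"ry":0,"rz":0,"hand":1},{"tx":0.001,"ty":-0.003,"tz":0.08,"rx":0,"ry":0,"rz":0,"hand":1},{"tx":0.001,"ty":-0.003,"tz":0.095,"rx":0,"ry":0,"rz":0,"hand":1},{"tx":0.001,"ty":-0.003,"tz":0.11,"rx":0,"ry":0,"rz":0,"hand":1},{"tx":0.001,"ty":-0.003,"tz":0.12,"rx":0,"ry":0,"rz":0,"hand":1},{"tx":0.001,"ty":-0.003,"tz":0.13,"rx":0,"ry":0,"rz":0,"hand":1},{"tx":0.001,"ty":-0.003,"tz":0.13,"rx":0,"ry":0,"rz":0,"hand":1}]'
python3 -c "
from h import *
st();go([435,-357.5,199],ori(80.8))"
```

```text
t: 49.6
tcp_pos: [433.3, -359.4, 268.8]
tcp_rot: [0.079, 0.997, 0.0, -0.001]
force: [-1.6, 0.8, -0.6]
width: 13.4
grip_force: 59.9
t 49.6 tcp [ 433.3 -359.4  268.8] z [-0.001  0.001 -1.   ] y [0.158 0.987 0.001] q [ 1.11  0.44 -0.71  1.6   0.3   1.22  1.76] F [-1.6  0.8 -0.6] w 13.4 g 59.9
t [-0.0015  0.0021  0.0698] r [ 0.001  -0.0021  0.0029] rows 2.0 1.0
```

```bash
python3 -m creep '[{"tx":-0.001,"ty":0.002,"tz":0.015,"rx":0,"ry":0,"rz":0,"hand":1},{"tx":-0.001,"ty":0.002,"tz":0.03,"rx":0,"ry":0,"rz":0,"hand":1},{"tx":-0.001,"ty":0.002,"tz":0.045,"rx":0,"ry":0,"rz":0,"hand":1},{"tx":-0.001,"ty":0.002,"tz":0.058,"rx":0,"ry":0,"rz":0,"hand":1},{"tx":-0.001,"ty":0.002,"tz":0.066,"rx":0,"ry":0,"rz":0,"hand":1},{"tx":-0.001,"ty":0.002,"tz":0.069,"rx":0,"ry":0,"rz":0,"hand":1},{"tx":-0.001,"ty":0.002,"tz":0.069,"rx":0,"ry":0,"rz":0,"hand":1},{"tx":-0.001,"ty":0.002,"tz":0.069,"rx":0,"ry":0,"rz":0,"hand":1}]'
python3 -c "
from h import *
st()"
```

```text
t: 50.4
tcp_pos: [435.5, -358.2, 201.2]
tcp_rot: [0.079, 0.997, 0.0, 0.0]
force: [-1.0, 1.3, -1.3]
width: 13.0
grip_force: 59.9
t 50.4 tcp [ 435.5 -358.2  201.2] z [ 0.001 -0.    -1.   ] y [0.158 0.987 0.   ] q [ 1.09  0.5  -0.68  1.71  0.35  1.06  1.7 ] F [-1.   1.3 -1.3] w 13.0 g 59.9
```

```bash
python3 -m creep '[{"tx":0,"ty":0,"tz":0.003,"rx":0,"ry":0,"rz":0,"hand":1},{"tx":0,"ty":0,"tz":0.003,"rx":0,"ry":0,"rz":0,"hand":1},{"tx":0,"ty":0,"tz":0.003,"rx":0,"ry":0,"rz":0,"hand":0.7},{"tx":0,"ty":0,"tz":0.003,"rx":0,"ry":0,"rz":0,"hand":0.4},{"tx":0,"ty":0,"tz":0.003,"rx":0,"ry":0,"rz":0,"hand":0},{"tx":0,"ty":0,"tz":0.003,"rx":0,"ry":0,"rz":0,"hand":0},{"tx":0,"ty":0,"tz":0.003,"rx":0,"ry":0,"rz":0,"hand":0},{"tx":0,"ty":0,"tz":0.003,"rx":0,"ry":0,"rz":0,"hand":0},{"tx":0,"ty":0,"tz":0.003,"rx":0,"ry":0,"rz":0,"hand":0},{"tx":0,"ty":0,"tz":0.003,"rx":0,"ry":0,"rz":0,"hand":0}]'
python3 -m creep '[{"tx":0,"ty":0,"tz":-0.03,"rx":0,"ry":0,"rz":0,"hand":0},{"tx":0,"ty":0,"tz":-0.06,"rx":0,"ry":0,"rz":0,"hand":0},{"tx":0,"ty":0,"tz":-0.1,"rx":0,"ry":0,"rz":0,"hand":0},{"tx":0,"ty":0,"tz":-0.15,"rx":0,"ry":0,"rz":0,"hand":0},{"tx":0.05,"ty":0,"tz":-0.2,"rx":0,"ry":0,"rz":0,"hand":0},{"tx":0.1,"ty":0,"tz":-0.2,"rx":0,"ry":0,"rz":0,"hand":0},{"tx":0.1,"ty":0,"tz":-0.2,"rx":0,"ry":0,"rz":0,"hand":0},{"tx":0.1,"ty":0,"tz":-0.2,"rx":0,"ry":0,"rz":0,"hand":0}]'
python3 - <<'E'
from h import *
st();f=snapshot('top')['frame']
L=caps(f);P=np.array([c[1:3] for c in L]);from scipy.spatial.distance import pdist
print(len(L),pdist(P).min(),P.tolist())
cv2.imwrite('pics/fin.png',snapshot('scene')['frame'])
E
```

```text
t: 51.4
tcp_pos: [435.1, -358.1, 197.6]
tcp_rot: [0.079, 0.997, 0.0, -0.0]
force: [0.7, 0.1, -0.6]
width: 85.1
grip_force: 0.0
t: 52.2
tcp_pos: [334.5, -342.7, 398.9]
tcp_rot: [0.081, 0.997, -0.001, -0.0]
force: [0.2, -0.4, 0.4]
width: 85.6
grip_force: 0.0
t 52.2 tcp [ 334.5 -342.7  398.9] z [-0.    -0.003 -1.   ] y [ 0.161  0.987 -0.003] q [ 1.31  0.22 -0.73  1.54  0.15  1.44  1.98] F [ 0.2 -0.4  0.4] w 85.6 g 0.0
12 50.80354318352215 [[-71.0, -11.0], [-60.0, -62.0], [-33.0, 120.0], [-7.0, -57.0], [33.0, 73.0], [66.0, 124.0], [53.0, -74.0], [88.0, -26.0], [-74.0, -115.0], [-19.0, -113.0], [-3.0, 32.0], [27.0, -9.0]]
```

View pics/fin.png

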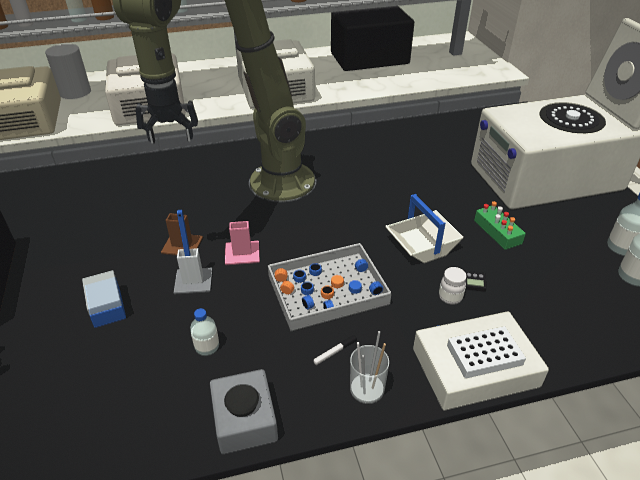

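The spreader stands in the grey holder (187,245) and the empty tub is upright (425,232). The 12 caps lie spread in the tray, and the other things on the bench look unchanged.

```bash
python3 -c "
from rig import *
print(finish_job())"
```

```text
the job is handed in; nothing more can be done
None
```

I handed the job in at about 52 s. All 12 caps lie in one layer in the tray, at least about 50 mm apart by the top camera (46 mm needed), with none of the six parts bare. The empty tub is back on the bench and the spreader is back in its holder, blade down.

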